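# Park the floppy work light in its fork

## Task

Pick up the cordless work light by its grip rib, tilt the base until the flopped mast stands upright, and keep it balanced in the air over the mat for at least 3 seconds; only then carry it, always upright, to just before the mouth of the parking fork and steady it there for at least another second. Slide the mast between the prongs, set the base down flat on the bench without dropping it and let go, so that the mast comes to rest against the fork. The lamp is hot, so touch only the base; do not ram the fork, and leave the tack jar, speed square and wrench alone.

Things in the scene. Friction and masses are not known exactly. Their poses are not given: they have to be found in the camera images.
- lamp: Base of the cordless work light: grey sled plate 300 x 120 x 12 mm (x -130 to +170, y +-60 mm). Origin on the underside below the grip rib; x points along the sled to the mast, z up. Black battery block at x -125 to -50 mm, 57 mm high. Mass 0.45 kg without the mast.
- grip (a point): Point to grip in the upright rib of the base, 55 mm above the base's origin; axes as the base's. The rib is 60 mm long (x), 28 mm wide (y), its top 75 mm above the underside; grasp it from above, fingers closing along y.
- hinge (a point): Hinge of the mast, at x 140, y 0, z 45 mm in the base's frame; axes as the base's. The mast turns about x. Weak spring 0.27 N m/rad pulling to joint value 0, damper 0.10 N m s/rad. Gravity (0.46 N m/rad) beats the spring: upright is unstable, time constant about 0.6 s. Tilting the base about its x axis shifts the spring's rest angle and so steers the mast.
- mast (a joint): Angle of the mast to the base (rad): 0 when square to the base; turns about the base's +x, so positive leans to the base's -y. Stops at +-0.28; it starts flopped at +0.28 and with a level base rests only at a stop. Mast with lamp head nominally 0.22 kg (up to 15 % off), centre of mass 214 mm above the hinge, inertia about the hinge 0.011 kg m2.
- mast_mark (a point): Point on the mast's axis 155 mm above the hinge; z along the mast, x along the hinge axis. The mast is an aluminium tube 18 mm in diameter, 200 mm long from the hinge, topped by a white lamp head 64 mm in diameter, its top 282 mm above the hinge.
- mat: Black rubber mat, 340 x 180 x 4 mm, fixed, on which the work light stands at the start. Origin at the centre of its underside; the base's origin starts within 10 mm of it.
- rest: Parking fork, dark steel, fixed. Its origin is the spot on the bench where the base's origin belongs when parked, with the same yaw; x points into the fork, mouth open to -x. Two level prongs at z 190 to 210 mm, inner faces at y +-25 mm, from x 112 to the cross-bar at x 202 mm, flaring out to x 68 mm. Post at x 212 to 232, foot 12 mm high from x 200 to 270, y +-75 mm.
- fork_mid (a point): Middle between the prongs, at x = 140, y = 0, z = 200 mm of the fork's frame: the mast_mark belongs here when parked.
- jar: Blue plastic tack jar, 60 mm in diameter, 75 mm tall, standing beyond the work places, between them; leave it alone.
- square: Orange plastic speed square, 170 x 150 mm, lying flat near the robot, on its right, 18 mm high at its lip; leave it alone.
- wrench2: Steel wrench lying flat on the bench near the robot, on its left; leave it alone.

How it is judged:
By the outcome, as a careful person would: the job done as asked, in the order asked, and still so for the second after the job is handed in, with the robot touching nothing.
It also fails if it takes over 72 s, if anything falls off the work surface, if the arm or the gripper's body presses on something with over 40 N, if the wrist force passes 120 N, or if a joint passes its speed limit or range.

## Robot

A 6-joint arm with a two-finger parallel gripper is mounted at the origin on the work surface. World frame = base frame: x ahead of the robot, y to its left, z up, the work surface at z = 0. Lengths are in m, angles in rad, forces in N, time in s.
With the tool pointing down it reaches from about 0.375 to 0.75 m from the base axis. Payload 9 kg.
Tool frame: the origin (TCP) lies midway between the tips of the shut fingers; the grasp point (between the pads) lies 19 mm behind it; z points along the fingers, y is the line along which they close (so a half turn about z gives the same grasp; the last joint's range is limited). The gripper opens to 85 mm and grips with 20 to 120 N. Pads are 22 mm wide; open, the fingers measure 114 mm over their backs; the gripper's body (76 mm by 85 mm) begins 54 mm behind the grasp point. The pads swing forward as they close: fully open they stand 13 mm farther back than shut.
Start: joints at [-1.497, 0.104, 0.097, 1.564, 0, 1.353], TCP at [0.173, -0.575, 0.203] pointing down, gripper open.
Joint ranges: [-2.99, 2.99], [-0.84, 1.86], [-1.1, 1.16], [-1.84, 2.11], [-1.51, 1.56], [-3.14, 3.14]. Speed limits (rad/s): [2.22, 2.22, 2.57, 3.14, 3.14, 3.14].

## Interface

Orientations are given as a unit quaternion [x, y, z, w].
In Python, from cell import * gives the robot as it stands.
- The arm moves only by the shell command python3 -m pendant 'ROWS' [OPENING]. ROWS is JSON, one flat list of numbers, 6 for each row, row after row: the shift along the world's x, y, z in cm, then the turn, a rotation vector about the world's x, y, z in degrees. A call has 1 to 5 rows; each row is the pose to reach, as a shift and turn from the pose commanded when the call began; what a row does not reach only later rows make up. A row lasts 1/10 s, in which the tool goes at most 50 mm and 8.59 degrees, less where a joint would pass 70% of its speed; a pose out of reach is approached as far as the arm can. A call with a gripper value outside its range is refused whole. OPENING is the finger opening in cm, from 0 to 8.54, set as the call begins (- or left out, the last holds). The fingers move at their own pace and stop on an object; the grip force is fixed at half the most. Time passes only in rows, so rows that repeat a pose let the fingers close. It gives the time, the measured TCP pose, the force, the opening and the grip force at its end, in the units of the state.
- state(): the state, without advancing time (a new reading comes with each control period).
- grab_frame(name): name is "scene" or "top" or "wrist"; returns a dict with "color" (400x640x3 uint8, blue, green, red), "z_map" (400x640 float32, m along the optical axis (not along the pixel's ray), 0 where there is no reading), "camera_matrix" (3x3 intrinsics, pixels), "R" (3x3) and "t" (3): a world point X has camera coordinates R X + t; the wrist camera has in their place "T_tool_cam" (4x4, takes a point from camera to tool coordinates, whose origin is the TCP and whose axes are the flange's). Camera axes: x right, y down, z forward; pixel columns grow to the right and rows downward; lengths in m; the calibration is good to about 2 mm. The wrist camera is an equidistant fisheye: a pixel r from the principal point sees the ray r / f radians off the axis. A picture is of the moment at which its call begins: read the wrist's pose just before it.
- job_done(): hands the job in; it is judged then, once.
Trained networks look in the newest picture that a camera, given by its name, has taken for a name from the list of things; names that differ only in an ending like _2 or _b are one class to them, and where a whole thing is asked for, a point or a joint stands for the part that bears it (a point fixed in the world has none). Each returns a list of dicts, best first, with "p" (0 to 1); they miss things now and then, are a little off and sometimes report something else, mostly with a low value. They report only what shows in the picture. A call takes as long as a camera call.
- find_in(name, camera): "point" ([row, column] in pixels, amid what is visible of it).
The state is a dict: "clock": time; "joint_positions": joint angles; "dq": joint speeds; "joint_torque": joint torques, N m; "tool_pos": TCP position; "orientation": TCP orientation; "wrist_force": force on the tool from outside, world axes, zero at the start; "moment": the same for the moment, N m; "grip_width": opening from 0.0 (shut) to 1.0 (fully open); "grip_force": force on a finger pad.
Only numpy, scipy, OpenCV 4.12 (cv2) and the standard library are available. Lean on these libraries where they do the work, as an engineer would, in place of code of your own. Each camera call takes 0.05 s, during which the arm holds its last target. There are 200 camera calls.

## Working session

There is one attempt and no reset: what is moved stays moved. The work goes in short steps, Python scripts to look and compute and a shell command to move; the robot and the scene stay as the last step left them, time stands still between calls to the robot, and variables do not carry over. Pictures are saved under pics/ and viewed, at most 10 in all, crops included, and the job is handed in when it is done.

```bash
mkdir -p pics; ls; cat > h.py <<'E'
from cell import *
import numpy as np, cv2
from scipy.spatial.transform import Rotation as Ro
def back(f,r,c,z=None):
    K=f["camera_matrix"]; 
    if z is None:
        p=f["z_map"][max(0,int(r)-2):int(r)+3,max(0,int(c)-2):int(c)+3]; z=np.median(p[p>0]) if (p>0).any() else np.nan
    X=np.array([(c-K[0,2])/K[0,0],(r-K[1,2])/K[1,1],1])*z
    return f["R"].T@(X-f["t"])
def cloud(f):
    K=f["camera_matrix"]; z=f["z_map"]; r,c=np.mgrid[:z.shape[0],:z.shape[1]]
    X=np.stack([(c-K[0,2])/K[0,0]*z,(r-K[1,2])/K[1,1]*z,z],-1)
    return (X-f["t"])@f["R"]
E
python3 - <<'E'
from h import *
s=state(); print(s)
for cam in ["scene","top"]:
    f=grab_frame(cam); cv2.imwrite(f"pics/{cam}0.png",f["color"])
    print(cam,f["camera_matrix"].round(1).tolist(),f["R"].round(3).tolist(),f["t"].round(3))
    for n in ["lamp","mast","mat","rest","jar","square","wrench2","grip","hinge","mast_mark","fork_mid"]:
        try: 
            for d in find_in(n,cam)[:2]: print(n,d["p"],np.round(d["point"],1),back(f,*d["point"]).round(3))
        except Exception as e: print(n,e)
E
```

```text
pics
{'clock': 0.0, 'joint_positions': array([-1.49672189e+00,  1.04701134e-01,  9.64670895e-02,  1.56388717e+00,
        5.53085412e-05,  1.35312217e+00]), 'dq': array([-0.00072791, -0.00056894,  0.00014598, -0.00130346, -0.00123378,
        0.00024608]), 'joint_torque': array([ 6.27323680e-04, -5.56928766e+01,  5.03648973e+01,  1.66113797e-02,
       -2.99523026e-04, -1.12177310e-05]), 'tool_pos': array([ 0.17259106, -0.57426465,  0.20242007]), 'orientation': array([ 9.89378984e-01,  1.45357444e-01,  7.51055494e-05, -6.58753437e-04]), 'wrist_force': array([-0.26534967,  0.32008556,  0.03975763]), 'moment': array([0.04770622, 0.0033393 , 0.03309853]), 'grip_force': 0.0, 'grip_width': 1.0002232470039352}
scene [[377.2, 0.0, 317.4], [0.0, 377.2, 196.3], [0.0, 0.0, 1.0]] [[-0.613, 0.79, 0.004], [0.712, 0.554, -0.431], [-0.343, -0.261, -0.902]] [ 0.353 -0.349  1.342]
lamp 0.62 [244.1 376.5] [0.545 0.191 0.016]
mast 0.6 [232.1 349.1] [0.67  0.154 0.324]
mat 0.73 [233.6 352.3] [0.667 0.16  0.319]
mat 0.61 [251.7 417.5] [0.486 0.297 0.003]
rest 0.85 [184.8 227.9] [ 0.712 -0.188  0.193]
jar
[... 480 characters left out ...]
, 1.0]] [[0.027, -0.999, 0.021], [-0.99, -0.03, -0.139], [0.139, -0.017, -0.99]] [-0.041  0.57   1.563]
lamp 0.66 [201.7 260. ] [0.56  0.222 0.017]
lamp 0.21 [168.4 377.5] [ 0.664 -0.206  0.207]
mast 0.97 [164.2 273.7] [0.641 0.143 0.324]
mat 0.74 [226.4 273.9] [0.467 0.165 0.007]
rest 0.8 [163.4 378.8] [ 0.703 -0.223  0.119]
jar 0.52 [157.9 324.2] [ 0.728 -0.021  0.075]
jar 0.3 [163.  379.1] [ 0.708 -0.227  0.103]
square 0.6 [250.  424.8] [ 0.392 -0.423  0.002]
square 0.4 [200.4 264.9] [0.566 0.204 0.015]
grip 0.94 [203.  263.7] [0.556 0.208 0.018]
hinge 0.91 [201.3 262.1] [0.562 0.214 0.016]
mast_mark 0.85 [165.8 273.1] [0.636 0.144 0.323]
fork_mid 0.83 [166.5 376. ] [ 0.671 -0.2    0.209]
```

View pics/scene0.png

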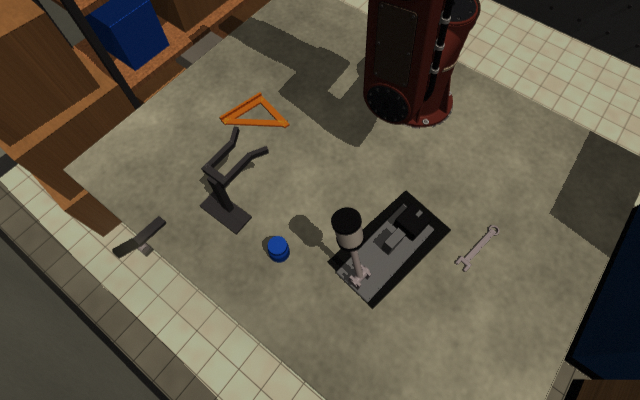

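View pics/top0.png

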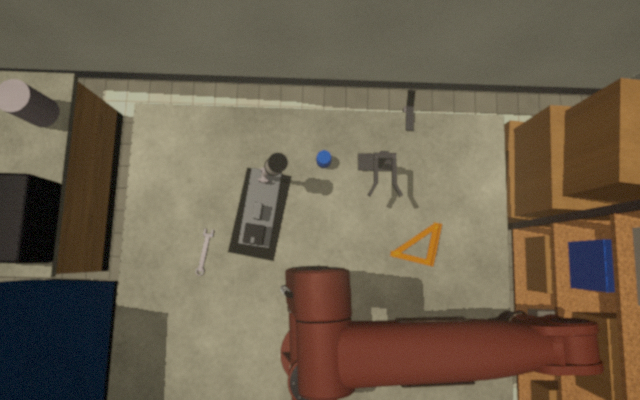

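```bash
python3 - <<'E'
from h import *
P=[];C=[]
for cam in ["scene","top"]:
    f=grab_frame(cam); p=cloud(f).reshape(-1,3); m=f["z_map"].ravel()>0
    p,c=p[m],f["color"].reshape(-1,3)[m]; P.append(p); C.append(c)
    m=(p[:,0]>.3)&(p[:,0]<.72)&(p[:,1]>.08)&(p[:,1]<.33)
    fl=(p[:,0]>.3)&(p[:,0]<.6)&(abs(p[:,1])<.05)&(p[:,2]<.02)
    print(cam,"floor z",np.median(p[fl,2]),p[fl,2].std())
    for nm,lo,hi in [("base",.010,.028),("block",.052,.068),("ribtop",.072,.09),("head",.2,.4)]:
        q=p[m&(p[:,2]>lo)&(p[:,2]<hi)]
        if len(q)<4: print(nm,len(q)); continue
        print(nm,len(q),"z",np.median(q[:,2]).round(4),cv2.minAreaRect((q[:,:2]*1000).astype(np.float32)),np.median(q,0).round(3))
    m=(p[:,0]>.5)&(p[:,0]<.85)&(p[:,1]>-.35)&(p[:,1]<-.08)
    for nm,lo,hi in [("foot",.007,.017),("prong",.185,.22)]:
        q=p[m&(p[:,2]>lo)&(p[:,2]<hi)]
        print(nm,len(q),"z",np.median(q[:,2]).round(4),cv2.minAreaRect((q[:,:2]*1000).astype(np.float32)))
        if nm=="prong": np.save(f"prong_{cam}.npy",q)
        im=np.zeros((400,700),np.uint8)
np.savez("pc.npz",a=P[0],b=P[1],ca=C[0],cb=C[1])
# rasterised top view 1mm: x .3-.85 up, y .35..-.35
im=np.zeros((550,700,3),np.uint8)
for p,o in zip(P,(0,1)):
    for nm,lo,hi,col in [("b",.010,.028,(90,90,90)),("k",.052,.068,(0,0,255)),("r",.072,.09,(0,255,0)),("p",.185,.215,(255,200,0)),("h",.215,.4,(255,0,255))]:
        q=p[(p[:,2]>lo)&(p[:,2]<hi)]
        r=((.85-q[:,0])*1000).astype(int); c=((.35-q[:,1])*1000).astype(int)
        k=(r>=0)&(r<550)&(c>=0)&(c<700); im[r[k],c[k]]=col if o else tuple(v//2+60 for v in col)
cv2.imwrite("pics/map.png",cv2.dilate(im,np.ones((2,2))))
E
```

```text
scene floor z -0.0008981396660983625 0.002089616058567309
base 2868 z 0.015 ((542.3715209960938, 222.7392578125), (120.0028076171875, 298.84967041015625), 82.9575424194336) [0.57  0.23  0.015]
block 858 z 0.0601 ((543.5557250976562, 222.74728393554688), (75.31941223144531, 292.3712463378906), 83.3196029663086) [0.45  0.226 0.06 ]
ribtop 237 z 0.0782 ((580.3555297851562, 218.02957153320312), (28.04754638671875, 179.49464416503906), 83.0017318725586) [0.526 0.224 0.078]
head 1393 z 0.3149 ((497.00201416015625, 105.6653823852539), (390.1322326660156, 81.71320343017578), 13.241272926330566) [0.654 0.139 0.315]
foot 862 z 0.0114 ((678.5855712890625, -229.08203125), (186.30592346191406, 150.40255737304688), 0.6743133068084717)
prong 1147 z 0.2078 ((651.5419921875, -229.199951171875), (164.42115783691406, 119.74072265625), 0.17800715565681458)
top floor z 0.001003314784704922 0.0038306570961497578
base 1702 z 0.0162 ((505.5438232421875, 206.7696533203125), (242.71739196777344, 392.4039611816406), 88.87784576416016) [0.557 0.212 0.016]
block 465 z 0.0612 ((539.3387451171875, 220.76498413085938), (75.9482421875, 291.12835693359375), 81.41417694091797) [0.44  0.228 0.061]
ribtop 129 z 0.0797 ((529.9189453125, 224.19998168945312), (28.685985565185547, 250.781494140625), 82.19574737548828) [0.52  0.225 0.08 ]
head 421 z 0.319 ((488.8867492675781, 132.21438598632812), (380.5085754394531, 80.86199951171875), 3.4594674110412598) [0.643 0.138 0.319]
foot 543 z 0.0101 ((674.7744140625, -214.5841827392578), (268.00701904296875, 348.4367980957031), 89.91046142578125)
prong 537 z 0.2099 ((649.2314453125, -229.32015991210938), (162.120361328125, 121.15460968017578), 0.9723155498504639)
```

View pics/map.png

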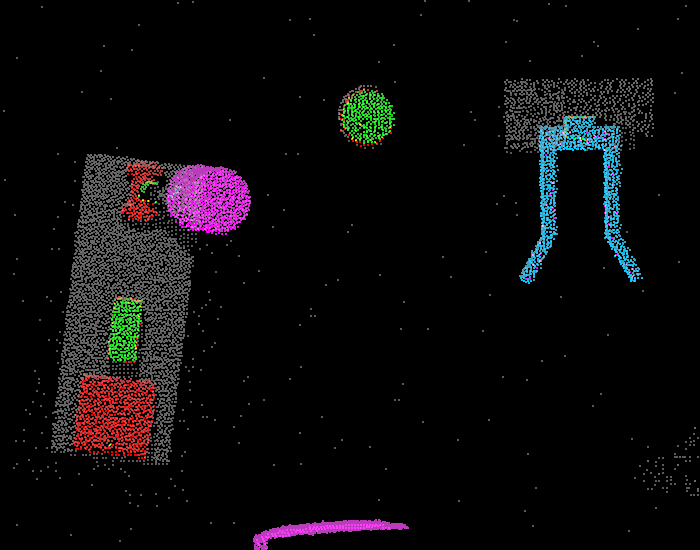

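```bash

python3 -m pendant '[2.7,3.6,0.5,0,0,8.5, 5.4,7.2,1,0,0,17, 8.1,10.8,1.5,0,0,25.5, 10.8,14.4,2,0,0,34, 13.5,18,2.5,0,0,42.5]'
python3 -m pendant '[2.3,3.6,0.5,0,0,8.5, 4.6,7.2,1,0,0,17, 6.9,10.8,1.5,0,0,25.5, 9.2,14.4,2,0,0,34, 11.5,18,2.5,0,0,42.5]'
python3 -m pendant '[0.8,4.4,0,0,0,8.5, 1.6,8.8,0,0,0,17, 2.4,13.2,0,0,0,25.5, 3.2,17.6,0,0,0,34, 4,22,0,0,0,42.5]'
python3 -m pendant '[1.2,4.4,0,0,0,7, 2.4,8.8,0,0,0,14, 3.6,13.2,0,0,0,21, 4.8,17.6,0,0,0,28.8, 6,22,0,0,0,28.8]'
python3 - <<'E'
from h import *
s=state(); R=Ro.from_quat(s["orientation"])
print(s["clock"],s["tool_pos"],R.as_matrix().round(3).tolist(),s["joint_positions"].round(3))
f=grab_frame("wrist"); cv2.imwrite("pics/w0.png",f["color"]); print(f["camera_matrix"].round(1).tolist(),f["T_tool_cam"].round(3).tolist())
d=np.load("pc.npz")
for a,c in (("a","ca"),("b","cb")):
    p=d[a];c=d[c].astype(int)
    o=(c[:,2]>130)&(c[:,2]-c[:,0]>90)&(p[:,0]>.25)&(p[:,0]<.6)&(p[:,1]<-.15)&(p[:,1]>-.6)&(p[:,2]<.04)
    q=p[o]; print("square",len(q),q.min(0).round(3),q.max(0).round(3)); h=cv2.convexHull((q[:,:2]*1000).astype(np.float32)); print(cv2.minEnclosingTriangle(h)[1].round(0).tolist())
    m=(p[:,0]>.615)&(p[:,0]<.69)&(p[:,2]>.19)&(p[:,2]<.215)
    for lo,hi in ((-.225,-.18),(-.28,-.235)):
        q=p[m&(p[:,1]>lo)&(p[:,1]<hi)]; fit=np.polyfit(q[:,0],q[:,1],1)
        print("prong",len(q),"slope deg",np.degrees(fit[0]).round(2),"y@.65",np.polyval(fit,.65).round(4),"inner/outer",np.percentile(q[:,1],[2,98]).round(4))
    m=(abs(p[:,1]+.2295)<.018)&(p[:,2]>.19)&(p[:,2]<.215)&(p[:,0]>.6)&(p[:,0]<.8); print("bar x",len(p[m]),np.percentile(p[m,0],[1,5,50,99]).round(4))
    m=(abs(p[:,1]+.2295)<.06)&(p[:,2]>.19)&(p[:,2]<.215)&(p[:,0]>.5)&(p[:,0]<.8); print("tip x",np.percentile(p[m,0],[0.5,2]).round(4))
E
```

```text
clock: 1.8
tool_pos: [0.3084, -0.3932, 0.2285]
orientation: [0.868, 0.497, 0.0, 0.0]
wrist_force: [0.7, 0.4, 0.1]
grip_width: 1.001
grip_force: 0.0
clock: 2.3
tool_pos: [0.4233, -0.2131, 0.2537]
orientation: [0.629, 0.777, 0.0, 0.0]
wrist_force: [0.6, -0.7, 0.5]
grip_width: 1.0
grip_force: 0.0
clock: 2.8
tool_pos: [0.4627, 0.0072, 0.2535]
orientation: [0.304, 0.953, 0.0, 0.0]
wrist_force: [0.9, 0.3, 0.7]
grip_width: 0.999
grip_force: 0.0
clock: 3.3
tool_pos: [0.5228, 0.2275, 0.2534]
orientation: [0.058, 0.998, 0.0, 0.0]
wrist_force: [1.4, -1.5, 0.4]
grip_width: 0.998
grip_force: 0.0
3.3 [0.52278571 0.22745023 0.25336696] [[-0.993, 0.117, 0.001], [0.117, 0.993, 0.0], [-0.001, 0.0, -1.0]] [0.181 0.029 0.111 1.652 0.    0.298]
[[309.7, 0.0, 320.8], [0.0, 309.7, 200.8], [0.0, 0.0, 1.0]] [[0.0, -0.95, -0.311, 0.08], [1.0, 0.0, 0.0, -0.001], [-0.0, -0.311, 0.95, -0.17], [0.0, 0.0, 0.0, 1.0]]
square 811 [ 0.32  -0.495 -0.003] [ 0.501 -0.287  0.022]
[[[536.0, -512.0]], [[320.0, -462.0]], [[372.0, -268.0]]]
prong 233 slope deg 0.28 y@.65 -0.1962 inner/outer [-0.2061 -0.1906]
prong 226 slope deg -0.15 y@.65 -0.2597 inner/outer [-0.2692 -0.2542]
bar x 160 [0.7039 0.7051 0.7195 0.7335]
tip x [0.5719 0.5759]
square 793 [ 0.335 -0.488 -0.008] [ 0.499 -0.285  0.03 ]
[[[526.0, -500.0]], [[330.0, -453.0]], [[371.0, -269.0]]]
prong 99 slope deg 1.15 y@.65 -0.1966 inner/outer [-0.204 -0.19 ]
prong 96 slope deg 0.65 y@.65 -0.2598 inner/outer [-0.2666 -0.2538]
bar x 80 [0.7007 0.7015 0.7111 0.7302]
tip x [0.5691 0.5727]
```

View pics/w0.png

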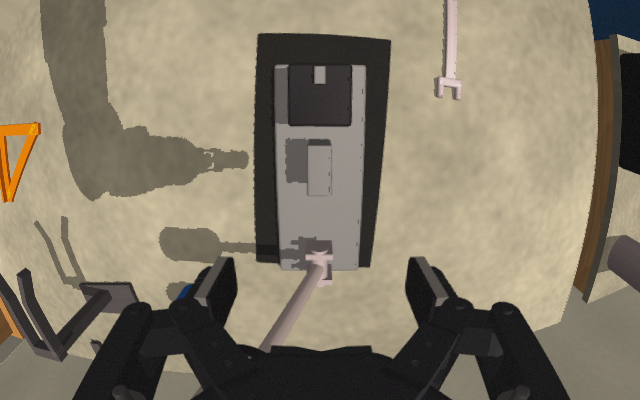

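```bash
cat >> h.py <<'E'
def wray(f,s,r,c,z):
    K=f["camera_matrix"]; u=np.array([c-K[0,2],r-K[1,2]]); n=np.hypot(*u)+1e-9; th=n/K[0,0]
    d=np.r_[u/n*np.sin(th),np.cos(th)]; T=f["T_tool_cam"]; R=Ro.from_quat(s["orientation"]).as_matrix()
    o=R@T[:3,3]+s["tool_pos"]; d=R@T[:3,:3]@d
    return o+d*(z-o[2])/d[2]
E
python3 - <<'E'
from h import *
s=state(); f=grab_frame("wrist")
g=f["color"].astype(int); print(s["clock"],s["tool_pos"])
# edges of the rib top along row 170 and along col 320
print(g[168,300:340].sum(1).tolist()); print(g[130:205,321].sum(1).tolist())
for r,c in ((141,308),(141,331),(193,308),(193,331),(66,275),(66,366),(270,281),(270,358)):
    z=.079 if 130<r<200 else .016
    print(r,c,wray(f,s,r,c,z).round(4))
E
```

```text
3.35 [0.52321019 0.23262949 0.2518214 ]
[263, 262, 253, 384, 416, 420, 421, 425, 424, 422, 426, 424, 426, 426, 425, 427, 433, 431, 434, 429, 428, 432, 431, 430, 421, 411, 357, 400, 440, 433, 441, 436, 437, 438, 438, 439, 437, 437, 440, 439]
[444, 441, 441, 440, 443, 445, 439, 440, 441, 408, 184, 179, 183, 181, 180, 207, 292, 405, 428, 434, 429, 430, 434, 433, 429, 436, 426, 429, 431, 429, 428, 432, 432, 434, 425, 430, 429, 432, 432, 426, 430, 431, 427, 429, 426, 433, 432, 430, 430, 430, 427, 429, 426, 427, 431, 426, 424, 429, 429, 427, 424, 426, 426, 431, 430, 433, 397, 395, 429, 430, 430, 434, 436, 431, 432]
141 308 [0.4836 0.2226 0.079 ]
141 331 [0.4866 0.2479 0.079 ]
193 308 [0.5433 0.215  0.079 ]
193 331 [0.5465 0.2414 0.079 ]
66 275 [0.3868 0.1891 0.016 ]
66 366 [0.4005 0.3055 0.016 ]
270 281 [0.6778 0.1531 0.016 ]
270 358 [0.6917 0.2696 0.016 ]
```

```bash

python3 -m pendant '[0,0,-3,0,0,0, 0,0,-6,0,0,0, 0,0,-9,0,0,0, 0,0,-11,0,0,0, 0,0,-12,0,0,0]'
python3 -m pendant '[0,0,0,0,0,0, 0,0,0,0,0,0, 0,0,0,0,0,0]'
python3 - <<'E'
from h import *
s=state(); f=grab_frame("wrist"); cv2.imwrite("pics/w1.png",f["color"]); s2=state()
print(s["tool_pos"],s2["tool_pos"],s["dq"].round(3),Ro.from_quat(s["orientation"]).as_euler('zyx',degrees=True).round(2))
g=f["color"].astype(int)
print(find_in("grip","wrist")[:2])
E
```

```text
clock: 3.9
tool_pos: [0.5215, 0.2246, 0.1311]
orientation: [0.061, 0.998, -0.0, -0.001]
wrist_force: [0.1, 0.5, -0.6]
grip_width: 1.0
grip_force: 0.0
clock: 4.2
tool_pos: [0.5235, 0.2254, 0.1349]
orientation: [0.061, 0.998, 0.0, 0.001]
wrist_force: [0.3, -0.7, -0.2]
grip_width: 0.997
grip_force: 0.0
[0.52350627 0.22538758 0.13486023] [0.52344753 0.2254159  0.13471213] [ 0.002  0.    -0.    -0.003  0.001 -0.001] [-1.7301e+02  1.3000e-01 -1.7997e+02]
[{'point': [178.5, 322.0], 'p': 0.93}]
```

View pics/w1.png

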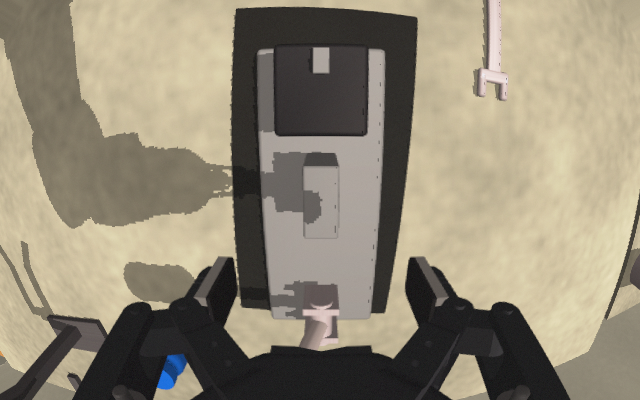

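```bash
python3 - <<'E'
from h import *
s=state(); f=grab_frame("wrist")
for r,c,z in ((166,303,.079),(166,338,.079),(238,303,.079),(238,338,.079),(52,258,.016),(52,385,.016),(319,271,.016),(319,371,.016)):
    print(r,c,wray(f,s,r,c,z).round(4))
E
```

```text
166 303 [0.4881 0.2156 0.079 ]
166 338 [0.4913 0.2414 0.079 ]
238 303 [0.5462 0.2074 0.079 ]
238 338 [0.5496 0.2353 0.079 ]
52 258 [0.3874 0.1831 0.016 ]
52 385 [0.4014 0.2991 0.016 ]
319 271 [0.6783 0.1455 0.016 ]
319 371 [0.6929 0.2646 0.016 ]
```

```bash

python3 -m pendant '[-0.3,0,-2.5,0,0,0, -0.3,0,-5,0,0,0, -0.3,0,-7.5,0,0,0, -0.3,0,-9,0,0,0, -0.3,0,-9.8,0,0,0]'
python3 -m pendant '[0,0,0,0,0,0, 0,0,0,0,0,0]'
python3 -m pendant '[0,0,0,0,0,0, 0,0,0,0,0,0, 0,0,0,0,0,0, 0,0,0,0,0,0, 0,0,0,0,0,0]' 0
python3 -m pendant '[0,0,0,0,0,0, 0,0,0,0,0,0, 0,0,0,0,0,0]' 
python3 - <<'E'
from h import *
for cam in ("scene","top"):
    s=state(); f=grab_frame(cam)
    p=cloud(f).reshape(-1,3); p=p[f["z_map"].ravel()>0]
    q=p[(abs(p[:,0]-.655)<.12)&(abs(p[:,1]-.15)<.15)&(p[:,2]>.1)&(p[:,2]<.36)]
    np.save(f"head_{cam}.npy",q); print(cam,len(q),q.mean(0).round(3),np.percentile(q,[1,99],axis=0).round(3).tolist(),s["moment"],s["wrist_force"])
    print(np.histogram(q[:,2],bins=np.arange(.1,.37,.02))[0])
E
```

```text
clock: 4.85
tool_pos: [0.519, 0.2252, 0.0341]
orientation: [0.061, 0.998, -0.0, -0.001]
wrist_force: [-0.7, 0.8, -0.4]
grip_width: 1.002
grip_force: 0.0
clock: 5.05
tool_pos: [0.5203, 0.2255, 0.0363]
orientation: [0.061, 0.998, 0.0, 0.001]
wrist_force: [0.5, 0.1, 0.2]
grip_width: 1.004
grip_force: 0.0
clock: 5.55
tool_pos: [0.52, 0.2257, 0.0359]
orientation: [0.061, 0.998, 0.0, 0.0]
wrist_force: [-0.9, 2.4, 3.7]
grip_width: 0.308
grip_force: 61.3
clock: 5.85
tool_pos: [0.52, 0.2257, 0.0358]
orientation: [0.061, 0.998, 0.0, 0.0]
wrist_force: [-0.7, 2.2, 4.8]
grip_width: 0.312
grip_force: 61.6
scene 2154 [0.616 0.184 0.275] [[0.536, 0.105, 0.114], [0.683, 0.277, 0.358]] [ 0.58462415  0.18173866 -0.05059231] [-0.72728814  2.16874132  4.77125628]
[ 39  57  70  58  56  95 142 173 228 256 443 376 161]
top 421 [0.645 0.141 0.305] [[0.618, 0.104, 0.119], [0.678, 0.194, 0.331]] [ 0.5344867   0.18633355 -0.01342043] [-1.40979207  2.7988295   6.22175013]
[  6   4   2   0   0   0   0  28  32  24 149 176   0]
```

```bash
cat > est.py <<'E'
from h import *
import json,os,sys
from scipy.optimize import minimize_scalar, lsq_linear
Y0=np.radians(-7.05)
def setup():
    s=state(); Rt=Ro.from_quat(s["orientation"]); Rb=Ro.from_euler('z',Y0)
    H=np.array([.5205,.2252,.004])+Rb.apply([.14,0,.045])
    json.dump(dict(rel=(Rt.inv()*Rb).as_quat().tolist(),h=Rt.inv().apply(H-s["tool_pos"]).tolist(),
       o=Rt.inv().apply(np.array([.5205,.2252,.004])-s["tool_pos"]).tolist()),open("cal.json","w"))
def base(s):
    c=json.load(open("cal.json")); Rt=Ro.from_quat(s["orientation"]); Rb=Rt*Ro.from_quat(c["rel"])
    yaw,pit,th=Rb.as_euler('ZYX')
    return th,yaw,pit,Rt.apply(c["h"])+s["tool_pos"],Rt.apply(c["o"])+s["tool_pos"]
def phi_fit(p,H,yaw,hmin=.07,g=None):
    L=Ro.from_euler('z',-yaw).apply(p-H); L=L[(abs(L[:,0])<.045)&(L[:,2]>hmin*.9)&(L[:,2]<.31)&(abs(L[:,1])<.16)]
    def res(f,pts=L):
        ax=np.array([0,-np.sin(f),np.cos(f)]); h=pts@ax; r=np.linalg.norm(pts-np.outer(h,ax),axis=1)
        d1=np.maximum(r-.032,np.maximum(h-.282,.2-h)); d2=np.maximum(r-.009,h-.2)
        return np.where(h<hmin,0,np.minimum(np.minimum(abs(d1),abs(d2)),.012))
    gr=np.linspace(-.45,.45,61) if g is None else np.linspace(g-.1,g+.1,21)
    k=gr[np.argmin([res(f).mean() for f in gr])]
    o=minimize_scalar(lambda f:(res(f)**2).mean(),bounds=(k-.025,k+.025),method="bounded",options=dict(xatol=1e-4))
    return o.x,np.sqrt(o.fun),len(L)
def look(cam="scene",g=None,hmin=.07):
    s=state(); f=grab_frame(cam); p=cloud(f).reshape(-1,3); p=p[f["z_map"].ravel()>0]
    th,yaw,pit,H,O=base(s); ph,r,n=phi_fit(p,H,yaw,hmin,g)
    return s,th,yaw,pit,H,O,ph,r,n
E
python3 - <<'E'
from est import *
setup(); s=state(); th,yaw,pit,H,O=base(s)
for c in ("scene","top"): print(c,phi_fit(np.load(f"head_{c}.npy"),H,yaw))
E
python3 -m pendant '[0,0,1,0,0,0, 0,0,3,0,0,0, 0,0,5.5,0,0,0, 0,0,7.5,0,0,0, 0,0,8.5,0,0,0]'
python3 -m pendant '[0,0,0,0,0,0, 0,0,0,0,0,0, 0,0,0,0,0,0]'
python3 - <<'E'
from est import *
for c in ("scene","top","scene","top"):
    s,th,yaw,pit,H,O,ph,r,n=look(c); print(c,s["clock"],"th %.4f yaw %.2f pit %.4f phi %.4f rms %.4f n %d"%(th,np.degrees(yaw),pit,ph,r,n),O.round(4),s["moment"].round(3),s["wrist_force"].round(1),s["grip_width"])
E
```

```text
scene (np.float64(0.2861551096079013), np.float64(0.0012284018444554683), 1252)
top (np.float64(0.2795720330943253), np.float64(0.0024283820273527184), 417)
clock: 6.45
tool_pos: [0.5197, 0.2252, 0.1215]
orientation: [0.061, 0.998, -0.0, 0.0]
wrist_force: [-0.6, 0.8, -6.3]
grip_width: 0.311
grip_force: 60.2
clock: 6.75
tool_pos: [0.5186, 0.2251, 0.1185]
orientation: [0.061, 0.998, -0.0, -0.001]
wrist_force: [-0.4, 1.0, -7.1]
grip_width: 0.312
grip_force: 60.2
scene 6.75 th -0.0017 yaw -7.06 pit 0.0033 phi 0.2833 rms 0.0018 n 1531 [0.519  0.2246 0.0867] [0.206 0.227 0.065] [-0.4  1.  -7.1] 0.311737159446645
top 6.8 th -0.0016 yaw -7.06 pit 0.0031 phi 0.2847 rms 0.0024 n 479 [0.5191 0.2246 0.0869] [ 0.178  0.211 -0.046] [-0.3 -0.1 -7.3] 0.3116593985359798
scene 6.85 th -0.0015 yaw -7.06 pit 0.0028 phi 0.2835 rms 0.0018 n 1537 [0.5192 0.2246 0.0871] [ 0.148  0.179 -0.055] [-0.  -0.6 -6.9] 0.3109496391748622
top 6.9 th -0.0013 yaw -7.06 pit 0.0023 phi 0.2826 rms 0.0023 n 488 [0.5195 0.2247 0.0874] [ 0.184  0.173 -0.026] [ 0.3 -0.8 -6.5] 0.31275701711671877
```

```bash
cat > ctl.py <<'E'
from est import *
I,G,k,c,ML=.011,.46,.27,.10,.0471
TAU=.04
A=np.array([[0,1,0],[(G-k)/I,-c/I,1],[0,0,0]])
def sim(x,thl,us,avs,u0,stop=True,n=10):
    """advance x through rows of commanded theta us (rad), hinge accel avs; returns x,thl,trajectory of phi"""
    tr=[]
    for u,a in zip(us,avs):
        for i in range(n):
            dt=.1/n; cmd=u0+(u-u0)*(i+1)/n; dth=(cmd-thl)/TAU
            acc=(G-k)/I*x[0]+k/I*thl-c/I*(x[1]-dth)+x[2]+ML/I*a
            x=np.array([x[0]+x[1]*dt+.5*acc*dt*dt,x[1]+acc*dt,x[2]]); thl=thl+dth*dt
            if stop and x[0]-thl>.28: x[0]=thl+.28; x[1]=dth
        tr.append((x[0],x[1],thl)); u0=u
    return x,thl,np.array(tr)
def plan(x,thl,u0,av,N=15,ref=0.):
    av=np.r_[av,np.zeros(N)][:N]
    def out(us): 
        xe,t,tr=sim(x,thl,us,av,u0,stop=False)
        du=np.diff(np.r_[u0,us]); ddu=np.diff(np.r_[0,du])
        return np.r_[tr[:,0]-ref,.15*us,.4*du,.3*ddu,3*(xe[0]-ref+xe[1]/10.7+.087*xe[2]*0)]
    b=out(np.zeros(N)); M=np.array([out(e)-b for e in np.eye(N)]).T
    us=lsq_linear(M,-b,bounds=(-.36,.36)).x
    return us,sim(x,thl,us,av,u0,stop=False)[2]
def upd(x,P,z,r=.004):
    S=P[0,0]+r*r; K=P[:,0]/S; return x+K*(z-x[0]),P-np.outer(K,P[0])
def prop(P,T):
    F=np.eye(3)+A*.01; Q=np.diag([1e-7,4e-3,2e-3])*.01
    for _ in range(int(round(T/.01))): P=F@P@F.T+Q
    return P
def main(rows,dv,nxt,init=False,hmin=.07,cams=("scene","top"),ref=0.):
    """rows: commanded theta deg at row ends of the last call; dv: hinge vy change per row (m/s); nxt: dv planned next"""
    if init: d=dict(x=[.28,0,0],P=np.diag([1e-5,1e-4,.05]).tolist(),thl=0.,u=0.)
    else: d=json.load(open("kf.json"))
    x,P,thl,u=np.array(d["x"]),np.array(d["P"]),d["thl"],d["u"]
    us=np.radians(rows); av=np.r_[dv,np.zeros(20)][:len(us)]/.1
    if len(us): x,thl,_=sim(x,thl,us,av,u); u=us[-1]; P=prop(P,.1*len(us))
    for cam in cams:
        s,th,yaw,pit,H,O,ph,r,n=look(cam,None,hmin); pr=x[0]
        x,P=upd(x,P,ph,.004 if r<.004 and n>80 else .03); print(f"{cam} t {s['clock']:.2f} phi {ph:+.4f} (pred {pr:+.4f}) rms {r:.4f} n {n} th {np.degrees(th):+.2f} (mod {np.degrees(thl):+.2f}) yaw {np.degrees(yaw):.2f} pit {np.degrees(pit):.2f} O {O.round(3)} F {s['wrist_force'].round(1)}")
        x,thl,_=sim(x,thl,[u],[0],u,n=5) if False else half(x,thl,u); P=prop(P,.05)
    json.dump(dict(x=x.tolist(),P=P.tolist(),thl=float(thl),u=float(u)),open("kf.json","w"))
    up,tr=plan(x,thl,u,np.array(nxt,float)/.1,ref=ref); ud=np.degrees(up)
    print("est phi %.4f dphi %.3f d %.3f | u deg %.2f"%(*x,np.degrees(u)))
    print("abs th",ud[:10].round(1),"phi",tr[:10,0].round(3))
    dd=ud[:5].round(1)-round(float(np.degrees(u)),1)
    print("rows rx,ry:",[(round(float(a*np.cos(yaw)),2),round(float(a*np.sin(yaw)),2)) for a in dd])
def half(x,thl,u):
    for i in range(5):
        dt=.01; dth=(u-thl)/TAU; acc=(G-k)/I*x[0]+k/I*thl-c/I*(x[1]-dth)+x[2]
        x=np.array([x[0]+x[1]*dt+.5*acc*dt*dt,x[1]+acc*dt,x[2]]); thl=thl+dth*dt
        if x[0]-thl>.28: x[0]=thl+.28; x[1]=dth
    return x,thl,None
E
python3 - <<'E'
import ctl; from ctl import *
rng=np.random.default_rng(0)
for g in (.46,.53,.39):
    xt=np.array([.28,0,0]);tt=0.;ut=0.; x=xt.copy();thl=0.;u=0.;P=np.diag([1e-5,1e-4,.05])
    us=np.radians([-3,-7,-11,-14,-15]); out=[]
    for j in range(8):
        ctl.G=g; xt,tt,tr=sim(xt,tt,us,np.zeros(5),ut); ctl.G=.46
        x,thl,_=sim(x,thl,us,np.zeros(5),u); u=ut=us[-1]; P=prop(P,.5)
        out+=tr[:,0].tolist()
        for _ in range(2):
            x,P=upd(x,P,xt[0]+rng.normal()*.003); x,thl,_=half(x,thl,u);P=prop(P,.05)
            ctl.G=g; xt,tt,_=half(xt,tt,u); ctl.G=.46
        us=np.radians(np.degrees(plan(x,thl,u,np.zeros(1))[0][:5]).round(1))
    print(g,np.round(out,3).tolist())
E
```

```text
0.46 [0.242, 0.178, 0.107, 0.025, -0.068, -0.186, -0.093, -0.016, 0.008, 0.007, 0.004, 0.001, -0.002, -0.003, -0.004, -0.003, -0.001, 0.001, 0.001, 0.001, 0.001, -0.003, -0.006, -0.009, -0.01, -0.009, -0.001, 0.006, 0.009, 0.01, 0.012, 0.007, 0.003, 0.002, 0.003, 0.004, 0.005, 0.006, 0.008, 0.009]
0.53 [0.242, 0.178, 0.109, 0.031, -0.058, -0.186, -0.111, -0.051, -0.039, -0.053, -0.069, -0.038, -0.016, -0.01, -0.012, -0.007, 0.001, 0.007, 0.012, 0.018, 0.029, 0.023, 0.021, 0.026, 0.035, 0.047, 0.03, 0.02, 0.022, 0.029, 0.037, 0.026, 0.019, 0.021, 0.028, 0.033, 0.02, 0.011, 0.01, 0.013]
0.39 [0.242, 0.178, 0.105, 0.016, -0.08, -0.187, -0.073, 0.021, 0.057, 0.063, 0.056, 0.013, -0.02, -0.034, -0.039, -0.041, -0.015, 0.005, 0.011, 0.012, 0.009, -0.002, -0.011, -0.016, -0.019, -0.019, -0.009, -0.002, 0.0, -0.0, -0.001, -0.004, -0.007, -0.009, -0.01, -0.01, -0.004, 0.001, 0.002, 0.001]
```

```bash
python3 -m pendant '[0,0,0,-3.97,0.49,0, 0,0,0,-7.94,0.98,0, 0,0,0,-10.92,1.35,0, 0,0,0,-10.92,1.35,0, 0,0,0,-8.93,1.1,0]'
python3 -c "
from ctl import *
main([-4,-8,-11,-11,-9],[],[],init=True)"
```

```text
clock: 7.45
tool_pos: [0.5193, 0.2263, 0.1193]
orientation: [0.06, 0.995, -0.077, -0.005]
wrist_force: [0.3, 0.1, -7.0]
grip_width: 0.307
grip_force: 60.7
scene t 7.45 phi -0.0954 (pred -0.0232) rms 0.0019 n 1396 th -8.96 (mod -9.56) yaw -6.96 pit 0.12 O [0.519 0.221 0.088] F [ 0.3  0.1 -7. ]
top t 7.50 phi -0.1304 (pred -0.1184) rms 0.0020 n 570 th -8.81 (mod -9.13) yaw -7.03 pit 0.07 O [0.52  0.22  0.089] F [ 2.9  0.3 -6.4]
est phi -0.1563 dphi -0.658 d -0.944 | u deg -9.00
abs th [ 6.5 10.2  7.9  5.4  4.1  3.6  3.3  3.1  2.9  2.7] phi [-0.165 -0.08  -0.013  0.008  0.007  0.002  0.    -0.     0.     0.   ]
rows rx,ry: [(15.38, -1.9), (19.06, -2.35), (16.77, -2.07), (14.29, -1.76), (13.0, -1.6)]
```

```bash
python3 -m pendant '[0,0,0,8.44,-1.04,0, 0,0,0,16.87,-2.09,0, 0,0,0,19.85,-2.45,0]'
python3 -c "
from ctl import *
main([-.5,8,11],[],[])"
```

```text
clock: 7.85
tool_pos: [0.5198, 0.2238, 0.1205]
orientation: [0.062, 0.993, 0.098, 0.007]
wrist_force: [0.5, -0.5, -5.2]
grip_width: 0.309
grip_force: 61.2
scene t 7.85 phi +0.0123 (pred -0.0867) rms 0.0016 n 1405 th +11.21 (mod +10.01) yaw -7.18 pit -0.04 O [0.521 0.229 0.089] F [ 0.5 -0.5 -5.2]
top t 7.90 phi +0.0465 (pred +0.0449) rms 0.0022 n 486 th +11.21 (mod +10.76) yaw -7.24 pit 0.02 O [0.521 0.229 0.089] F [ 0.6 -0.6 -6.4]
est phi 0.0884 dphi 0.816 d -0.101 | u deg 11.00
abs th [-1.1 -4.6 -3.2 -1.6 -0.8 -0.5 -0.4 -0.3 -0.2 -0.1] phi [ 0.117  0.061  0.012 -0.005 -0.005 -0.001  0.     0.     0.     0.   ]
rows rx,ry: [(-12.0, 1.53), (-15.48, 1.97), (-14.09, 1.79), (-12.5, 1.59), (-11.71, 1.49)]
```

```bash
sed -i 's/^TAU=.04/TAU=.02/' ctl.py; python3 -m pendant '[0,0,0,-8.43,1.06,0, 0,0,0,-14.39,1.81,0, 0,0,0,-13.89,1.75,0]'
python3 -c "
from ctl import *
main([2.5,-3.5,-3],[],[])"
```

```text
clock: 8.25
tool_pos: [0.5194, 0.2275, 0.1199]
orientation: [0.059, 0.998, -0.028, -0.002]
wrist_force: [-0.5, 1.0, -6.7]
grip_width: 0.308
grip_force: 61.5
scene t 8.25 phi +0.0490 (pred +0.0305) rms 0.0018 n 1418 th -3.25 (mod -3.05) yaw -6.86 pit 0.09 O [0.52  0.225 0.088] F [-0.5  1.  -6.7]
top t 8.30 phi +0.0198 (pred +0.0357) rms 0.0021 n 499 th -3.03 (mod -3.00) yaw -6.89 pit 0.12 O [0.52  0.225 0.088] F [ 1.1 -0.8 -6.2]
est phi 0.0188 dphi -0.157 d -0.053 | u deg -3.00
abs th [-2.6 -1.9 -1.3 -0.9 -0.7 -0.5 -0.4 -0.2 -0.2 -0.1] phi [ 0.007  0.001 -0.001 -0.     0.     0.     0.     0.     0.     0.   ]
rows rx,ry: [(0.4, -0.05), (1.09, -0.13), (1.69, -0.2), (2.08, -0.25), (2.28, -0.28)]
```

```bash
python3 -m pendant '[0,0,0,0.4,-0.05,0, 0,0,0,1.09,-0.13,0, 0,0,0,1.69,-0.2,0, 0,0,0,2.08,-0.25,0]'
python3 -c "
from ctl import *
main([-2.6,-1.9,-1.3,-.9],[],[])"
```

```text
clock: 8.75
tool_pos: [0.5197, 0.2247, 0.1204]
orientation: [0.061, 0.998, -0.007, -0.001]
wrist_force: [0.4, -0.3, -6.9]
grip_width: 0.307
grip_force: 61.6
scene t 8.75 phi +0.0093 (pred +0.0001) rms 0.0017 n 1398 th -0.89 (mod -0.94) yaw -7.13 pit 0.06 O [0.52  0.224 0.089] F [ 0.4 -0.3 -6.9]
top t 8.80 phi -0.0020 (pred +0.0090) rms 0.0021 n 507 th -0.89 (mod -0.90) yaw -7.12 pit 0.07 O [0.52  0.224 0.089] F [ 0.2 -0.9 -6.4]
est phi 0.0026 dphi -0.018 d -0.045 | u deg -0.90
abs th [-0.7 -0.5 -0.3 -0.2 -0.2 -0.1 -0.  -0.   0.   0. ] phi [ 0.001  0.    -0.    -0.     0.     0.     0.     0.     0.     0.   ]
rows rx,ry: [(0.2, -0.02), (0.4, -0.05), (0.6, -0.07), (0.69, -0.09), (0.69, -0.09)]
```

```bash
python3 -m pendant '[0,0,0,0.2,-0.02,0, 0,0,0,0.4,-0.05,0, 0,0,0,0.6,-0.07,0, 0,0,0,0.69,-0.09,0, 0,0,0,0.69,-0.09,0]'
python3 -c "
from ctl import *
main([-.7,-.5,-.3,-.2,-.2],[],[])"
```

```text
clock: 9.35
tool_pos: [0.5196, 0.2253, 0.1202]
orientation: [0.061, 0.998, -0.002, -0.0]
wrist_force: [-0.3, -0.7, -5.5]
grip_width: 0.312
grip_force: 61.6
scene t 9.35 phi +0.0214 (pred +0.0008) rms 0.0018 n 1399 th -0.25 (mod -0.20) yaw -7.07 pit 0.08 O [0.52  0.225 0.088] F [-0.3 -0.7 -5.5]
top t 9.40 phi +0.0087 (pred +0.0209) rms 0.0022 n 502 th -0.25 (mod -0.20) yaw -7.06 pit 0.08 O [0.52  0.225 0.088] F [-0.3 -0.6 -5.8]
est phi 0.0153 dphi 0.017 d -0.005 | u deg -0.20
abs th [-1.1 -1.1 -0.8 -0.5 -0.4 -0.3 -0.2 -0.2 -0.1 -0.1] phi [ 0.012  0.004  0.    -0.001 -0.    -0.     0.     0.     0.     0.   ]
rows rx,ry: [(-0.89, 0.11), (-0.89, 0.11), (-0.6, 0.07), (-0.3, 0.04), (-0.2, 0.02)]
```

```bash
sed -i 's/; pr=x\[0\]/; ph+={"scene":-.005,"top":.005}[cam]; pr=x[0]/; s/,\.004 if r</,.005 if r</' ctl.py; python3 -m pendant '[0,0,0,-0.89,0.11,0, 0,0,0,-0.89,0.11,0, 0,0,0,-0.6,0.07,0, 0,0,0,-0.3,0.04,0, 0,0,0,-0.2,0.02,0]'
python3 -c "
from ctl import *
main([-1.1,-1.1,-.8,-.5,-.4],[],[])"
```

```text
clock: 9.95
tool_pos: [0.5196, 0.2252, 0.1202]
orientation: [0.061, 0.998, -0.003, -0.0]
wrist_force: [-0.1, 0.6, -4.9]
grip_width: 0.309
grip_force: 61.6
scene t 9.95 phi +0.0118 (pred +0.0001) rms 0.0017 n 1397 th -0.43 (mod -0.41) yaw -7.07 pit 0.07 O [0.52  0.224 0.088] F [-0.1  0.6 -4.9]
top t 10.00 phi +0.0107 (pred +0.0109) rms 0.0021 n 508 th -0.44 (mod -0.40) yaw -7.08 pit 0.07 O [0.52  0.224 0.088] F [-0.4  0.1 -6.6]
est phi 0.0114 dphi 0.011 d 0.026 | u deg -0.40
abs th [-1.  -1.  -0.7 -0.5 -0.4 -0.3 -0.3 -0.2 -0.2 -0.1] phi [ 0.009  0.003  0.    -0.    -0.    -0.     0.     0.     0.    -0.   ]
rows rx,ry: [(-0.6, 0.07), (-0.6, 0.07), (-0.3, 0.04), (-0.1, 0.01), (0.0, -0.0)]
```

```bash
python3 -m pendant '[0,0,0,-0.6,0.07,0, 0,0,0,-0.6,0.07,0, 0,0,0,-0.4,0.05,0, 0,0,0,-0.2,0.02,0, 0,0,0,-0.1,0.01,0]'
python3 -c "
from ctl import *
main([-1.,-1.,-.8,-.6,-.5],[],[])"
```

```text
clock: 10.55
tool_pos: [0.5196, 0.2253, 0.1202]
orientation: [0.061, 0.998, -0.004, -0.001]
wrist_force: [-0.1, 0.1, -6.9]
grip_width: 0.313
grip_force: 61.6
scene t 10.55 phi +0.0062 (pred -0.0019) rms 0.0018 n 1398 th -0.54 (mod -0.51) yaw -7.07 pit 0.07 O [0.52  0.224 0.088] F [-0.1  0.1 -6.9]
top t 10.60 phi +0.0046 (pred +0.0053) rms 0.0022 n 510 th -0.54 (mod -0.50) yaw -7.07 pit 0.07 O [0.52  0.224 0.088] F [ 0.3 -0.1 -6.9]
est phi 0.0049 dphi -0.003 d 0.044 | u deg -0.50
abs th [-0.7 -0.6 -0.5 -0.4 -0.3 -0.2 -0.2 -0.2 -0.2 -0.2] phi [ 0.003  0.001 -0.    -0.    -0.    -0.    -0.    -0.    -0.    -0.   ]
rows rx,ry: [(-0.2, 0.02), (-0.1, 0.01), (0.0, -0.0), (0.1, -0.01), (0.2, -0.02)]
```

```bash
python3 -m pendant '[0,0,0,-0.2,0.02,0, 0,0,0,-0.1,0.01,0, 0,0,0,0,0,0, 0,0,0,0,0,0, 0,0,0,0.1,-0.01,0]'
python3 -c "
from ctl import *
main([-.7,-.6,-.5,-.5,-.4],[],[])"
```

```text
clock: 11.15
tool_pos: [0.5196, 0.2253, 0.1202]
orientation: [0.061, 0.998, -0.003, -0.0]
wrist_force: [0.1, -0.7, -6.5]
grip_width: 0.31
grip_force: 61.6
scene t 11.15 phi +0.0038 (pred -0.0029) rms 0.0018 n 1397 th -0.45 (mod -0.41) yaw -7.06 pit 0.08 O [0.52  0.225 0.088] F [ 0.1 -0.7 -6.5]
top t 11.20 phi +0.0013 (pred +0.0030) rms 0.0022 n 512 th -0.44 (mod -0.40) yaw -7.06 pit 0.08 O [0.52  0.225 0.088] F [ 0.4 -0.2 -6.1]
est phi 0.0020 dphi -0.004 d 0.057 | u deg -0.40
abs th [-0.4 -0.4 -0.3 -0.3 -0.2 -0.2 -0.2 -0.2 -0.2 -0.2] phi [ 0.001  0.    -0.    -0.    -0.    -0.    -0.    -0.    -0.    -0.   ]
rows rx,ry: [(0.0, -0.0), (0.0, -0.0), (0.1, -0.01), (0.1, -0.01), (0.2, -0.02)]
```

```bash
python3 -m pendant '[0,0,0,0,0,0, 0,0,0,0,0,0, 0,0,0,0,0,0, 0,0,0,0,0,0, 0,0,0,0.1,-0.01,0]'
python3 -c "
from ctl import *
main([-.4,-.4,-.4,-.4,-.3],[],[-.02,-.02,-.02,-.02,-.02])"
python3 -m pendant '[0,0,0,0,0,0, 0,0,0,0,0,0]'
python3 -c "
from ctl import *
main([-.3,-.3],[],[-.02,-.02,-.02,-.02,-.02])"
```

```text
clock: 11.75
tool_pos: [0.5196, 0.2254, 0.1202]
orientation: [0.061, 0.998, -0.003, -0.0]
wrist_force: [0.0, -0.7, -7.1]
grip_width: 0.313
grip_force: 61.6
scene t 11.75 phi +0.0021 (pred -0.0027) rms 0.0018 n 1399 th -0.35 (mod -0.31) yaw -7.06 pit 0.08 O [0.52  0.225 0.088] F [ 0.  -0.7 -7.1]
top t 11.80 phi -0.0019 (pred +0.0017) rms 0.0022 n 510 th -0.34 (mod -0.30) yaw -7.06 pit 0.08 O [0.52  0.225 0.088] F [-0.5 -0.4 -5.8]
est phi -0.0003 dphi -0.004 d 0.063 | u deg -0.30
abs th [0.3 0.7 1.  1.2 1.2 1.  0.7 0.5 0.3 0.2] phi [-0.001 -0.     0.     0.001 -0.001 -0.001 -0.    -0.     0.    -0.   ]
rows rx,ry: [(0.6, -0.07), (0.99, -0.12), (1.29, -0.16), (1.49, -0.18), (1.49, -0.18)]
clock: 12.05
tool_pos: [0.5196, 0.2253, 0.1202]
orientation: [0.061, 0.998, -0.003, -0.0]
wrist_force: [-0.2, -0.4, -7.5]
grip_width: 0.308
grip_force: 61.6
scene t 12.05 phi +0.0005 (pred -0.0017) rms 0.0018 n 1403 th -0.35 (mod -0.30) yaw -7.06 pit 0.08 O [0.52  0.225 0.088] F [-0.2 -0.4 -7.5]
top t 12.10 phi -0.0029 (pred -0.0005) rms 0.0021 n 509 th -0.35 (mod -0.30) yaw -7.06 pit 0.08 O [0.52  0.225 0.088] F [-0.2  0.5 -5.7]
est phi -0.0021 dphi -0.009 d 0.064 | u deg -0.30
abs th [0.4 0.9 1.1 1.2 1.2 1.  0.7 0.5 0.4 0.2] phi [-0.002 -0.001  0.     0.001 -0.001 -0.001 -0.    -0.     0.    -0.   ]
rows rx,ry: [(0.69, -0.09), (1.19, -0.15), (1.39, -0.17), (1.49, -0.18), (1.49, -0.18)]
```

```bash
python3 - <<'E'
t=open('ctl.py').read()
t=t.replace('''    dd=ud[:5].round(1)-round(float(np.degrees(u)),1)
    print("rows rx,ry:",[(round(float(a*np.cos(yaw)),2),round(float(a*np.sin(yaw)),2)) for a in dd])''','''    r=ud.round(1); b0=round(float(np.degrees(u)),1)
    for dd in (r[:5]-b0,r[5:10]-r[4]): print("rows rx,ry:",[(round(float(a*np.cos(yaw)),2),round(float(a*np.sin(yaw)),2)) for a in dd])''')
open('ctl.py','w').write(t)
E
python3 -c "
from ctl import *
main([],[],[-.03,-.05,-.03,-.01,0,.01,.02,.03,.03,.03])"
```

```text
scene t 12.15 phi -0.0001 (pred -0.0021) rms 0.0018 n 1392 th -0.35 (mod -0.30) yaw -7.07 pit 0.08 O [0.52  0.225 0.088] F [-0.3 -1.2 -6.3]
top t 12.20 phi -0.0031 (pred -0.0017) rms 0.0022 n 511 th -0.36 (mod -0.30) yaw -7.06 pit 0.08 O [0.52  0.225 0.088] F [-0.6  0.8 -7.1]
est phi -0.0027 dphi -0.010 d 0.065 | u deg -0.30
abs th [ 0.9  1.7  1.9  1.7  1.2  0.6 -0.1 -0.8 -1.3 -1.5] phi [-0.002 -0.001 -0.002 -0.002 -0.001 -0.001 -0.002 -0.002 -0.001  0.001]
rows rx,ry: [(1.19, -0.15), (1.98, -0.25), (2.18, -0.27), (1.98, -0.25), (1.49, -0.18)]
rows rx,ry: [(-0.6, 0.07), (-1.29, 0.16), (-1.98, 0.25), (-2.48, 0.31), (-2.68, 0.33)]
```

```bash

python3 -m pendant '[-0.1,-0.3,0,1.19,-0.15,0.2, -0.3,-1.1,0,1.98,-0.25,0.3, -0.6,-2.2,0,2.18,-0.27,0.4, -0.9,-3.4,0,1.98,-0.25,0.6, -1.2,-4.6,0,1.49,-0.18,0.7]'
python3 -m pendant '[-0.3,-1.1,0,-0.6,0.07,0.2, -0.5,-2,0,-1.29,0.16,0.3, -0.7,-2.6,0,-1.98,0.25,0.4, -0.8,-2.9,0,-2.48,0.31,0.5, -0.8,-2.9,0,-2.68,0.33,0.5]'
python3 -c "
from ctl import *
main([.9,1.7,1.9,1.7,1.2,.6,-.1,-.8,-1.3,-1.5],[-.03,-.05,-.03,-.01,0,.01,.02,.03,.03,.03],[-.03,-.05,-.03,-.01,0,.01,.02,.03,.03,.03])"
```

```text
clock: 12.75
tool_pos: [0.5073, 0.1778, 0.1203]
orientation: [0.055, 0.998, 0.01, 0.0]
wrist_force: [-0.2, -0.3, -6.1]
grip_width: 0.31
grip_force: 61.6
clock: 13.25
tool_pos: [0.4995, 0.1503, 0.1202]
orientation: [0.05, 0.999, -0.013, -0.001]
wrist_force: [-0.2, 0.2, -6.6]
grip_width: 0.31
grip_force: 61.6
scene t 13.25 phi +0.0083 (pred +0.0021) rms 0.0017 n 1363 th -1.58 (mod -1.48) yaw -5.86 pit 0.12 O [0.5   0.149 0.088] F [-0.2  0.2 -6.6]
top t 13.30 phi +0.0031 (pred +0.0093) rms 0.0021 n 477 th -1.57 (mod -1.50) yaw -5.85 pit 0.12 O [0.5   0.149 0.088] F [-0.2 -0.1 -6.6]
est phi 0.0054 dphi -0.020 d 0.068 | u deg -1.50
abs th [-0.4  0.6  1.1  1.1  0.8  0.3 -0.4 -1.  -1.4 -1.6] phi [ 0.003  0.    -0.002 -0.002 -0.001 -0.001 -0.002 -0.002 -0.001  0.001]
rows rx,ry: [(1.09, -0.11), (2.09, -0.21), (2.59, -0.26), (2.59, -0.26), (2.29, -0.23)]
rows rx,ry: [(-0.5, 0.05), (-1.19, 0.12), (-1.79, 0.18), (-2.19, 0.22), (-2.39, 0.24)]
```

Superb. Same again.

```bash

python3 -m pendant '[-0.1,-0.3,0,1.09,-0.11,0.2, -0.3,-1.1,0,2.09,-0.21,0.3, -0.6,-2.2,0,2.59,-0.26,0.4, -0.9,-3.4,0,2.59,-0.26,0.6, -1.2,-4.6,0,2.29,-0.23,0.7]'
python3 -m pendant '[-0.3,-1.1,0,-0.5,0.05,0.2, -0.5,-2,0,-1.19,0.12,0.3, -0.7,-2.6,0,-1.79,0.18,0.4, -0.8,-2.9,0,-2.19,0.22,0.5, -0.8,-2.9,0,-2.39,0.24,0.5]'
python3 -c "
from ctl import *
main([-.4,.6,1.1,1.1,.8,.3,-.4,-1.,-1.4,-1.6],[-.03,-.05,-.03,-.01,0,.01,.02,.03,.03,.03],[-.03,-.05,-.03,-.01,0,.01,.02,.03,.03,.03])"
```

```text
clock: 13.85
tool_pos: [0.4873, 0.1027, 0.1203]
orientation: [0.045, 0.999, 0.007, -0.0]
wrist_force: [0.8, -0.1, -7.1]
grip_width: 0.314
grip_force: 61.6
clock: 14.35
tool_pos: [0.4796, 0.0753, 0.1203]
orientation: [0.04, 0.999, -0.014, -0.001]
wrist_force: [0.0, -0.5, -6.3]
grip_width: 0.31
grip_force: 61.6
scene t 14.35 phi -0.0135 (pred +0.0034) rms 0.0018 n 1324 th -1.67 (mod -1.58) yaw -4.66 pit 0.14 O [0.48  0.074 0.088] F [ 0.  -0.5 -6.3]
top t 14.40 phi -0.0205 (pred -0.0140) rms 0.0022 n 461 th -1.67 (mod -1.60) yaw -4.65 pit 0.14 O [0.48  0.074 0.088] F [-0.1  0.5 -7.6]
est phi -0.0203 dphi -0.067 d 0.039 | u deg -1.60
abs th [ 1.2  2.4  2.4  2.   1.4  0.7  0.  -0.6 -1.2 -1.4] phi [-0.018 -0.008 -0.002 -0.001 -0.001 -0.001 -0.002 -0.002 -0.001  0.001]
rows rx,ry: [(2.79, -0.23), (3.99, -0.32), (3.99, -0.32), (3.59, -0.29), (2.99, -0.24)]
rows rx,ry: [(-0.7, 0.06), (-1.4, 0.11), (-1.99, 0.16), (-2.59, 0.21), (-2.79, 0.23)]
```

```bash

python3 -m pendant '[-0.1,-0.3,0,2.79,-0.23,0.2, -0.3,-1.1,-0.2,3.99,-0.32,0.3, -0.6,-2.2,-0.4,3.99,-0.32,0.4, -0.9,-3.4,-0.6,3.59,-0.29,0.6, -1.2,-4.6,-0.8,2.99,-0.24,0.7]'
python3 -m pendant '[-0.3,-1.1,-0.2,-0.7,0.06,0.2, -0.5,-2,-0.4,-1.4,0.11,0.3, -0.7,-2.6,-0.6,-1.99,0.16,0.4, -0.8,-2.9,-0.7,-2.59,0.21,0.5, -0.8,-2.9,-0.7,-2.79,0.23,0.5]'
python3 -c "
from ctl import *
main([1.2,2.4,2.4,2.,1.4,.7,0,-.6,-1.2,-1.4],[-.03,-.05,-.03,-.01,0,.01,.02,.03,.03,.03],[-.03,-.05,-.03,-.01,0,.01,.02,.03,.03,.03])"
```

```text
clock: 14.95
tool_pos: [0.4673, 0.0284, 0.112]
orientation: [0.034, 0.999, 0.012, -0.0]
wrist_force: [0.3, 0.6, -6.3]
grip_width: 0.306
grip_force: 61.6
clock: 15.45
tool_pos: [0.4594, 0.0003, 0.105]
orientation: [0.03, 0.999, -0.012, -0.002]
wrist_force: [-0.1, -0.6, -6.2]
grip_width: 0.31
grip_force: 61.5
scene t 15.45 phi -0.0106 (pred +0.0020) rms 0.0019 n 1257 th -1.48 (mod -1.38) yaw -3.47 pit 0.19 O [ 0.46  -0.001  0.073] F [-0.1 -0.6 -6.2]
top t 15.50 phi -0.0095 (pred -0.0108) rms 0.0024 n 438 th -1.47 (mod -1.40) yaw -3.46 pit 0.18 O [ 0.46  -0.001  0.073] F [ 0.6 -0.4 -7.6]
est phi -0.0120 dphi -0.048 d 0.024 | u deg -1.40
abs th [ 0.8  1.9  2.1  1.8  1.3  0.7 -0.  -0.7 -1.2 -1.4] phi [-0.011 -0.005 -0.002 -0.001 -0.001 -0.001 -0.002 -0.002 -0.001  0.001]
rows rx,ry: [(2.2, -0.13), (3.29, -0.2), (3.49, -0.21), (3.19, -0.19), (2.7, -0.16)]
rows rx,ry: [(-0.6, 0.04), (-1.3, 0.08), (-2.0, 0.12), (-2.5, 0.15), (-2.7, 0.16)]
```

```bash

python3 -m pendant '[-0.1,-0.3,0,2.2,-0.13,0.2, -0.3,-1.1,-0.2,3.29,-0.2,0.3, -0.6,-2.2,-0.4,3.49,-0.21,0.4, -0.9,-3.4,-0.6,3.19,-0.19,0.6, -1.2,-4.6,-0.8,2.7,-0.16,0.7]'
python3 -m pendant '[-0.3,-1.1,-0.2,-0.6,0.04,0.2, -0.5,-2,-0.4,-1.3,0.08,0.3, -0.7,-2.6,-0.6,-2,0.12,0.4, -0.8,-2.9,-0.7,-2.5,0.15,0.5, -0.8,-2.9,-0.7,-2.7,0.16,0.5]'
python3 -c "
from ctl import *
main([.8,1.9,2.1,1.8,1.3,.7,0,-.7,-1.2,-1.4],[-.03,-.05,-.03,-.01,0,.01,.02,.03,.03,.03],[-.03,-.05,-.03,-.01,0,.01,.02,.03,.03,.03])"
```

```text
clock: 16.05
tool_pos: [0.4475, -0.0464, 0.0972]
orientation: [0.023, 1.0, 0.011, -0.001]
wrist_force: [-0.4, -0.4, -7.2]
grip_width: 0.314
grip_force: 61.6
clock: 16.55
tool_pos: [0.4394, -0.0746, 0.09]
orientation: [0.019, 1.0, -0.012, -0.002]
wrist_force: [0.1, 0.1, -6.8]
grip_width: 0.315
grip_force: 61.5
scene t 16.55 phi -0.0263 (pred +0.0034) rms 0.0045 n 1356 th -1.47 (mod -1.38) yaw -2.26 pit 0.21 O [ 0.44  -0.076  0.058] F [ 0.1  0.1 -6.8]
top t 16.60 phi -0.0255 (pred -0.0134) rms 0.0050 n 493 th -1.47 (mod -1.40) yaw -2.25 pit 0.20 O [ 0.44  -0.076  0.058] F [-0.6 -0.  -6.6]
est phi -0.0208 dphi -0.065 d -0.005 | u deg -1.40
abs th [ 1.4  2.5  2.5  2.1  1.5  0.9  0.2 -0.5 -1.  -1.3] phi [-0.018 -0.008 -0.002 -0.001 -0.001 -0.001 -0.002 -0.002 -0.001  0.001]
rows rx,ry: [(2.8, -0.11), (3.9, -0.15), (3.9, -0.15), (3.5, -0.14), (2.9, -0.11)]
rows rx,ry: [(-0.6, 0.02), (-1.3, 0.05), (-2.0, 0.08), (-2.5, 0.1), (-2.8, 0.11)]
```

```bash

python3 -m pendant '[-0.1,-0.3,0,3.2,-0.13,0.2, -0.3,-1.1,-0.2,4.3,-0.17,0.3, -0.6,-2.2,-0.4,4.2,-0.16,0.4, -0.9,-3.4,-0.6,3.7,-0.14,0.6, -1.2,-4.6,-0.8,3.1,-0.12,0.7]'
python3 -m pendant '[-0.3,-1.1,-0.2,-0.7,0.02,0.2, -0.5,-2,-0.4,-1.4,0.05,0.3, -0.7,-2.6,-0.6,-2.2,0.08,0.4, -0.8,-2.9,-0.7,-2.7,0.1,0.5, -0.8,-2.9,-0.7,-3,0.11,0.5]'
python3 -c "
from ctl import *
main([1.8,2.9,2.8,2.3,1.7,1,.3,-.5,-1,-1.3],[-.03,-.05,-.03,-.01,0,.01,.02,.03,.03,.03],[-.03,-.05,-.03,-.01,0,.01,.02,.03,.03,.03],hmin=.15)"
```

```text
clock: 17.15
tool_pos: [0.4274, -0.1215, 0.0821]
orientation: [0.013, 1.0, 0.014, -0.001]
wrist_force: [0.4, 0.7, -6.7]
grip_width: 0.306
grip_force: 61.6
clock: 17.65
tool_pos: [0.4195, -0.1497, 0.0751]
orientation: [0.009, 1.0, -0.012, -0.002]
wrist_force: [1.1, -0.3, -6.0]
grip_width: 0.311
grip_force: 61.6
scene t 17.65 phi -0.0393 (pred +0.0306) rms 0.0020 n 1040 th -1.38 (mod -1.27) yaw -1.07 pit 0.23 O [ 0.42  -0.151  0.043] F [ 1.1 -0.3 -6. ]
top t 17.70 phi -0.0326 (pred -0.0424) rms 0.0024 n 416 th -1.37 (mod -1.30) yaw -1.06 pit 0.23 O [ 0.42  -0.151  0.043] F [-0.9  0.3 -6.5]
est phi -0.0414 dphi -0.098 d -0.022 | u deg -1.30
abs th [ 2.8  4.   3.6  2.8  2.1  1.3  0.5 -0.3 -0.8 -1.1] phi [-0.035 -0.014 -0.003  0.    -0.    -0.001 -0.002 -0.002 -0.001  0.001]
rows rx,ry: [(4.1, -0.08), (5.3, -0.1), (4.9, -0.09), (4.1, -0.08), (3.4, -0.06)]
rows rx,ry: [(-0.8, 0.01), (-1.6, 0.03), (-2.4, 0.04), (-2.9, 0.05), (-3.2, 0.06)]
```

```bash

python3 -m pendant '[0,0,0,3.9,-0.07,0, 0,0,0,4.5,-0.08,0, 0,0,0,3.7,-0.07,0, 0,0,0,2.9,-0.05,0, 0,0,0,2.4,-0.04,0]'
python3 -c "
from ctl import *
main([2.6,3.2,2.4,1.6,1.1],[],[-.03,-.05,-.03,-.01,0,.01,.02,.03,.03,.03],hmin=.15)"
```

```text
clock: 18.25
tool_pos: [0.4196, -0.1492, 0.0753]
orientation: [0.008, 1.0, 0.009, -0.002]
wrist_force: [-0.5, 0.8, -6.0]
grip_width: 0.309
grip_force: 61.6
scene t 18.25 phi +0.0128 (pred +0.0310) rms 0.0019 n 1068 th +0.95 (mod +1.15) yaw -1.01 pit 0.23 O [ 0.42  -0.149  0.043] F [-0.5  0.8 -6. ]
top t 18.30 phi +0.0250 (pred +0.0157) rms 0.0025 n 427 th +0.94 (mod +1.10) yaw -0.99 pit 0.22 O [ 0.42  -0.149  0.043] F [ 1.5  0.3 -7.9]
est phi 0.0228 dphi 0.054 d -0.056 | u deg 1.10
abs th [ 0.3  0.7  1.3  1.4  1.1  0.6 -0.  -0.7 -1.1 -1.3] phi [ 0.02   0.007 -0.001 -0.003 -0.002 -0.001 -0.002 -0.002 -0.001  0.001]
rows rx,ry: [(-0.8, 0.01), (-0.4, 0.01), (0.2, -0.0), (0.3, -0.01), (0.0, -0.0)]
rows rx,ry: [(-0.5, 0.01), (-1.1, 0.02), (-1.8, 0.03), (-2.2, 0.04), (-2.4, 0.04)]
```

```bash

python3 -m pendant '[-0.1,-0.3,0,-0.8,0.01,0.2, -0.3,-1.1,0,-0.4,0,0.3, -0.6,-2.3,0,0.2,0,0.4, -0.9,-3.6,0,0.3,0,0.6, -1.2,-4.9,0,0,0,0.8]'
python3 -m pendant '[-0.3,-1.2,0,-0.5,0,0.2, -0.5,-2.1,0,-1.1,0,0.3, -0.7,-2.7,0,-1.8,0,0.4, -0.8,-3,0,-2.2,0,0.5, -0.8,-3,0,-2.4,0,0.5]'
python3 -c "
from ctl import *
main([.3,.7,1.3,1.4,1.1,.6,0,-.7,-1.1,-1.3],[-.03,-.05,-.04,-.01,0,.01,.03,.03,.03,.03],[],hmin=.15)"
```

```text
clock: 18.85
tool_pos: [0.4073, -0.2, 0.0752]
orientation: [0.002, 1.0, 0.009, -0.002]
wrist_force: [-1.1, -0.8, -6.4]
grip_width: 0.31
grip_force: 61.7
clock: 19.35
tool_pos: [0.3995, -0.2286, 0.0752]
orientation: [-0.003, 1.0, -0.012, -0.002]
wrist_force: [-0.3, 0.2, -7.2]
grip_width: 0.315
grip_force: 61.6
scene t 19.35 phi -0.0346 (pred -0.0025) rms 0.0020 n 1044 th -1.37 (mod -1.28) yaw 0.24 pit 0.23 O [ 0.4   -0.23   0.043] F [-0.3  0.2 -7.2]
top t 19.40 phi -0.0262 (pred -0.0367) rms 0.0025 n 426 th -1.37 (mod -1.30) yaw 0.25 pit 0.23 O [ 0.4   -0.23   0.043] F [ 0.7 -0.3 -6.7]
est phi -0.0348 dphi -0.089 d -0.093 | u deg -1.30
abs th [1.5 2.  1.5 1.  0.7 0.6 0.5 0.5 0.4 0.4] phi [-0.03  -0.012 -0.001  0.001  0.001  0.    -0.    -0.     0.     0.   ]
rows rx,ry: [(2.8, 0.01), (3.3, 0.01), (2.8, 0.01), (2.3, 0.01), (2.0, 0.01)]
rows rx,ry: [(-0.1, -0.0), (-0.2, -0.0), (-0.2, -0.0), (-0.3, -0.0), (-0.3, -0.0)]
```

```bash

python3 -m pendant '[0,0,0,2.8,0.01,0, 0,0,0,3.3,0.01,0, 0,0,0,2.8,0.01,0, 0,0,0,2.3,0.01,0]'
python3 -c "
from ctl import *
main([1.5,2,1.5,1],[],[],hmin=.15)"
```

```text
clock: 19.85
tool_pos: [0.3996, -0.2285, 0.0751]
orientation: [-0.003, 1.0, 0.008, -0.002]
wrist_force: [-0.5, 0.9, -5.8]
grip_width: 0.313
grip_force: 61.6
scene t 19.85 phi -0.0118 (pred +0.0023) rms 0.0021 n 1049 th +0.88 (mod +1.05) yaw 0.24 pit 0.25 O [ 0.4   -0.228  0.043] F [-0.5  0.9 -5.8]
top t 19.90 phi +0.0018 (pred -0.0102) rms 0.0025 n 433 th +0.86 (mod +1.00) yaw 0.27 pit 0.24 O [ 0.4   -0.228  0.043] F [ 0.6  0.5 -5.7]
est phi -0.0039 dphi 0.010 d -0.109 | u deg 1.00
abs th [1.  0.8 0.7 0.6 0.5 0.4 0.4 0.4 0.3 0.3] phi [-0.002 -0.001  0.     0.     0.     0.     0.     0.     0.     0.   ]
rows rx,ry: [(0.0, 0.0), (-0.2, -0.0), (-0.3, -0.0), (-0.4, -0.0), (-0.5, -0.0)]
rows rx,ry: [(-0.1, -0.0), (-0.1, -0.0), (-0.1, -0.0), (-0.2, -0.0), (-0.2, -0.0)]
```

```bash

python3 -m pendant '[0,0,0,0,0,0, 0,0,0,-0.2,0,0, 0,0,0,-0.3,0,0, 0,0,0,-0.4,0,0, 0,0,0,-0.5,0,0]'
python3 -c "
from ctl import *
main([1,.8,.7,.6,.5],[],[],hmin=.15)"
```

```text
clock: 20.45
tool_pos: [0.3996, -0.2287, 0.0752]
orientation: [-0.003, 1.0, 0.004, -0.002]
wrist_force: [0.6, -0.8, -6.1]
grip_width: 0.311
grip_force: 61.6
scene t 20.45 phi -0.0122 (pred +0.0002) rms 0.0020 n 1039 th +0.44 (mod +0.51) yaw 0.24 pit 0.23 O [ 0.4   -0.229  0.043] F [ 0.6 -0.8 -6.1]
top t 20.50 phi +0.0001 (pred -0.0117) rms 0.0025 n 438 th +0.44 (mod +0.50) yaw 0.24 pit 0.24 O [ 0.4   -0.229  0.043] F [-0.3  0.1 -6.3]
est phi -0.0058 dphi -0.004 d -0.122 | u deg 0.50
abs th [0.8 0.8 0.6 0.5 0.5 0.4 0.4 0.4 0.3 0.3] phi [-0.004 -0.002 -0.     0.     0.     0.     0.     0.     0.     0.   ]
rows rx,ry: [(0.3, 0.0), (0.3, 0.0), (0.1, 0.0), (0.0, 0.0), (0.0, 0.0)]
rows rx,ry: [(-0.1, -0.0), (-0.1, -0.0), (-0.1, -0.0), (-0.2, -0.0), (-0.2, -0.0)]
```

```bash

python3 -m pendant '[0,0,0,0.3,0,0, 0,0,0,0.3,0,0, 0,0,0,0.2,0,0, 0,0,0,0.1,0,0, 0,0,0,0,0,0]'
python3 -c "
from ctl import *
main([.8,.8,.7,.6,.5],[],[],hmin=.15)
d=np.load('pc.npz')
for a,c in (('a','ca'),('b','cb')):
    p=d[a];c=d[c].astype(int)
    o=(c[:,2]>110)&(c[:,2]-c[:,0]>60)&(p[:,0]>.25)&(p[:,0]<.6)&(p[:,1]<-.15)&(p[:,1]>-.6)&(p[:,2]<.04)
    q=p[o]; k=q[np.argsort(-q[:,1])[:8]]; print((k*1000).round(0).tolist())
    q=p[(p[:,2]>.185)&(p[:,2]<.215)&(p[:,0]>.56)&(p[:,0]<.61)&(p[:,1]<-.15)&(p[:,1]>-.31)]
    print('flare gap',[(x,[q[(abs(q[:,0]-x)<.006)&(q[:,1]*s>-.228*s)][:,1].mean().round(4) for s in (1,-1)]) for x in (.575,.585,.6)])
"
```

```text
clock: 21.05
tool_pos: [0.3996, -0.2287, 0.0752]
orientation: [-0.003, 1.0, 0.004, -0.002]
wrist_force: [-0.1, -0.3, -7.4]
grip_width: 0.309
grip_force: 61.6
scene t 21.05 phi -0.0017 (pred +0.0018) rms 0.0020 n 1052 th +0.44 (mod +0.51) yaw 0.24 pit 0.24 O [ 0.4   -0.229  0.043] F [-0.1 -0.3 -7.4]
top t 21.10 phi +0.0105 (pred -0.0014) rms 0.0024 n 446 th +0.44 (mod +0.50) yaw 0.24 pit 0.23 O [ 0.4   -0.229  0.043] F [ 0.5  0.5 -6.3]
est phi 0.0055 dphi 0.016 d -0.111 | u deg 0.50
abs th [ 0.1 -0.   0.1  0.1  0.2  0.2  0.2  0.2  0.2  0.2] phi [ 0.005  0.002  0.    -0.    -0.     0.     0.     0.     0.     0.   ]
rows rx,ry: [(-0.4, -0.0), (-0.5, -0.0), (-0.4, -0.0), (-0.4, -0.0), (-0.3, -0.0)]
rows rx,ry: [(0.0, 0.0), (0.0, 0.0), (0.0, 0.0), (0.0, 0.0), (0.0, 0.0)]
[[367.0, -285.0, 3.0], [381.0, -287.0, 6.0], [370.0, -287.0, 4.0], [385.0, -288.0, 8.0], [374.0, -288.0, 7.0], [368.0, -289.0, 7.0], [379.0, -289.0, 7.0], [387.0, -290.0, 9.0]]
flare gap [(0.575, [np.float64(-0.1768), np.float64(-0.2819)]), (0.585, [np.float64(-0.1802), np.float64(-0.2784)]), (0.6, [np.float64(-0.188), np.float64(-0.2693)])]
[[373.0, -285.0, 16.0], [377.0, -286.0, 10.0], [365.0, -286.0, 9.0], [369.0, -286.0, 7.0], [381.0, -287.0, 6.0], [385.0, -287.0, 6.0], [385.0, -289.0, 12.0], [388.0, -290.0, 7.0]]
flare gap [(0.575, [np.float64(-0.178), np.float64(-0.2819)]), (0.585, [np.float64(-0.1818), np.float64(-0.2767)]), (0.6, [np.float64(-0.1922), np.float64(-0.2687)])]
```

```bash

python3 -m pendant '[0.6,0,0,-0.4,0,-0.1, 1.7,0.1,0,-0.4,0,-0.3, 3,0.2,0,-0.4,0,-0.5, 4.3,0.3,0,-0.4,0,-0.6, 5.5,0.3,0,-0.3,0,-0.7]'
python3 -c "
from ctl import *
main([.1,.1,.1,.1,.2],[],[],hmin=.16)"
```

```text
clock: 21.65
tool_pos: [0.4556, -0.2254, 0.0752]
orientation: [0.003, 1.0, 0.002, -0.001]
wrist_force: [-0.8, -0.2, -5.6]
grip_width: 0.307
grip_force: 61.7
scene t 21.65 phi -0.0008 (pred +0.0017) rms 0.0020 n 1064 th +0.14 (mod +0.19) yaw -0.46 pit 0.22 O [ 0.456 -0.226  0.043] F [-0.8 -0.2 -5.6]
top t 21.70 phi +0.0110 (pred -0.0004) rms 0.0025 n 449 th +0.13 (mod +0.20) yaw -0.45 pit 0.14 O [ 0.458 -0.226  0.043] F [-0.8  1.  -6.1]
est phi 0.0061 dphi 0.012 d -0.098 | u deg 0.20
abs th [-0.2 -0.2 -0.1  0.   0.1  0.1  0.1  0.2  0.2  0.2] phi [ 0.005  0.002  0.    -0.    -0.     0.     0.     0.     0.     0.   ]
rows rx,ry: [(-0.4, 0.0), (-0.4, 0.0), (-0.3, 0.0), (-0.2, 0.0), (-0.1, 0.0)]
rows rx,ry: [(0.0, -0.0), (0.0, -0.0), (0.1, -0.0), (0.1, -0.0), (0.1, -0.0)]
```

```bash

python3 -m pendant '[0.9,0,0,-0.4,0,-0.1, 2.1,0.1,0,-0.4,0,-0.2, 3.3,0.2,0,-0.3,0,-0.3, 4.3,0.2,0,-0.2,0,-0.4, 4.9,0.2,0,-0.1,0,-0.5]'
python3 -c "
from ctl import *
main([-.2,-.2,-.1,0,.1],[],[],hmin=.16)"
```

```text
clock: 22.25
tool_pos: [0.5043, -0.2236, 0.0752]
orientation: [0.008, 1.0, 0.001, -0.002]
wrist_force: [-0.4, 0.4, -7.0]
grip_width: 0.311
grip_force: 61.7
scene t 22.25 phi -0.0065 (pred +0.0001) rms 0.0019 n 1090 th +0.04 (mod +0.09) yaw -0.96 pit 0.23 O [ 0.505 -0.224  0.043] F [-0.4  0.4 -7. ]
top t 22.30 phi +0.0041 (pred -0.0061) rms 0.0025 n 453 th +0.05 (mod +0.10) yaw -0.97 pit 0.20 O [ 0.505 -0.224  0.043] F [-0.2 -0.  -6.2]
est phi -0.0008 dphi -0.002 d -0.098 | u deg 0.10
abs th [0.2 0.2 0.2 0.2 0.2 0.2 0.2 0.2 0.2 0.2] phi [-0.001 -0.     0.     0.     0.     0.     0.     0.     0.     0.   ]
rows rx,ry: [(0.1, -0.0), (0.1, -0.0), (0.1, -0.0), (0.1, -0.0), (0.1, -0.0)]
rows rx,ry: [(0.0, -0.0), (0.0, -0.0), (0.0, -0.0), (0.0, -0.0), (0.0, -0.0)]
```

```bash

python3 -m pendant '[0,0,-0.3,0.1,0,0, 0,0,-0.8,0.1,0,0, 0,0,-1.3,0.1,-0.1,0, 0,0,-1.7,0.1,-0.1,0, 0,0,-1.9,0.1,-0.2,0]'
python3 -c "
from ctl import *
main([.2,.2,.2,.2,.2],[],[],hmin=.175)
s=state(); f=grab_frame('scene'); cv2.imwrite('pics/c1.png',cv2.resize(f['color'][60:230,170:380],None,fx=3.5,fy=3.5,interpolation=cv2.INTER_CUBIC)); half
d=json.load(open('kf.json')); x,t,_=half(np.array(d['x']),d['thl'],d['u']); d['x']=x.tolist(); json.dump(d,open('kf.json','w'))
p=cloud(f).reshape(-1,3); c=f['color'].reshape(-1,3).astype(int)
o=(c[:,2]>110)&(c[:,2]-c[:,0]>60)&(p[:,0]>.25)&(p[:,0]<.6)&(p[:,1]<-.15)&(p[:,1]>-.6)&(p[:,2]<.04)
q=p[o]; print((q[np.argsort(-q[:,1])[:6]]*1000).round(0).tolist())
q=p[(p[:,2]>.025)&(p[:,2]<.042)&(p[:,0]>.35)&(p[:,0]<.46)&(p[:,1]<-.2)&(p[:,1]>-.31)]
print('plate edge',len(q),np.percentile(q[:,1],[0,1,3])*1000,'rear x',np.percentile(q[:,0],[0,1,3])*1000)
"
```

```text
clock: 22.85
tool_pos: [0.5031, -0.2234, 0.0554]
orientation: [0.008, 1.0, 0.002, -0.0]
wrist_force: [-0.2, -0.3, -5.5]
grip_width: 0.312
grip_force: 61.7
scene t 22.85 phi -0.0031 (pred -0.0005) rms 0.0018 n 1025 th +0.18 (mod +0.20) yaw -0.97 pit 0.08 O [ 0.504 -0.224  0.024] F [-0.2 -0.3 -5.5]
top t 22.90 phi +0.0056 (pred -0.0031) rms 0.0023 n 437 th +0.19 (mod +0.20) yaw -0.97 pit 0.07 O [ 0.504 -0.224  0.024] F [-0.1 -0.  -6.9]
est phi 0.0015 dphi 0.003 d -0.090 | u deg 0.20
abs th [0.1 0.1 0.1 0.2 0.2 0.2 0.2 0.2 0.2 0.2] phi [ 0.001  0.001  0.    -0.     0.     0.     0.     0.     0.     0.   ]
rows rx,ry: [(-0.1, 0.0), (-0.1, 0.0), (-0.1, 0.0), (0.0, -0.0), (0.0, -0.0)]
rows rx,ry: [(0.0, -0.0), (0.0, -0.0), (0.0, -0.0), (0.0, -0.0), (0.0, -0.0)]
[[369.0, -297.0, 12.0], [383.0, -299.0, 8.0], [377.0, -299.0, 7.0], [371.0, -299.0, 6.0], [380.0, -301.0, 9.0], [373.0, -303.0, 5.0]]
plate edge 20 [-224.55377653 -224.35624625 -223.96118569] rear x [452.12528293 452.25967012 452.5284445 ]
```

View pics/c1.png

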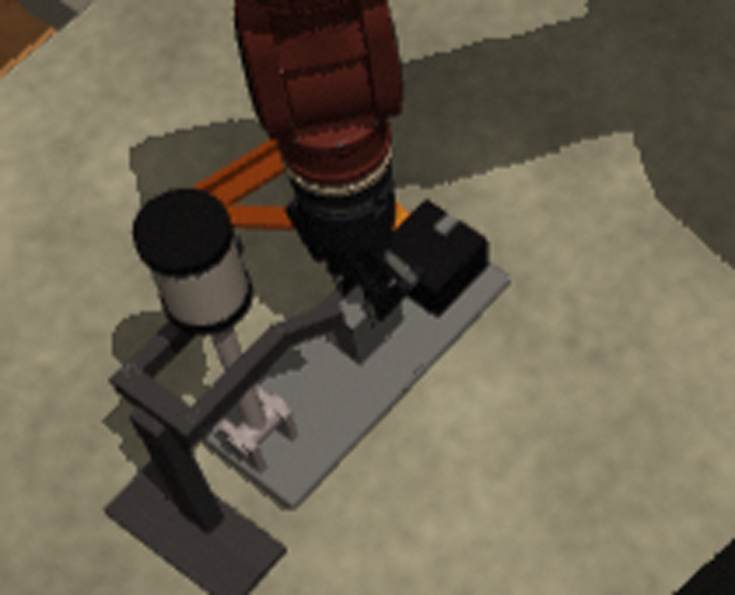

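```bash

python3 -m pendant '[0,0.1,-0.4,-0.1,0,0, 0,0.2,-0.9,-0.1,0,0, 0,0.2,-1.4,-0.1,0,0, 0,0.2,-1.8,-0.1,0,0, 0,0.2,-2,-0.1,0,0]'
python3 -c "
from ctl import *
main([.1,.1,.1,.1,.1],[],[],hmin=.175)"
```

```text
clock: 23.5
tool_pos: [0.5033, -0.2214, 0.0355]
orientation: [0.008, 1.0, 0.001, -0.0]
wrist_force: [-0.2, 0.7, -5.8]
grip_width: 0.314
grip_force: 61.7
scene t 23.50 phi -0.0045 (pred -0.0010) rms 0.0017 n 1205 th +0.08 (mod +0.10) yaw -0.96 pit 0.08 O [ 0.504 -0.222  0.004] F [-0.2  0.7 -5.8]
top t 23.55 phi +0.0062 (pred -0.0047) rms 0.0022 n 509 th +0.08 (mod +0.10) yaw -0.96 pit 0.08 O [ 0.504 -0.222  0.004] F [-0.6  0.3 -7.1]
est phi 0.0009 dphi -0.001 d -0.082 | u deg 0.10
abs th [0.1 0.1 0.1 0.1 0.2 0.2 0.2 0.2 0.2 0.2] phi [0.001 0.    0.    0.    0.    0.    0.    0.    0.    0.   ]
rows rx,ry: [(0.0, -0.0), (0.0, -0.0), (0.0, -0.0), (0.0, -0.0), (0.1, -0.0)]
rows rx,ry: [(0.0, -0.0), (0.0, -0.0), (0.0, -0.0), (0.0, -0.0), (0.0, -0.0)]
```

```bash

python3 -m pendant '[0,0,-0.1,-0.1,0,0, 0,0,-0.2,-0.1,0,0, 0,0,-0.3,-0.1,-0.1,0]'
python3 -m pendant '[0,0,-0.1,0,0,0, 0,0,-0.1,0,0,0]'
python3 -c "
from ctl import *
main([0,0,0,0,0],[],[],hmin=.175)"
```

```text
clock: 23.9
tool_pos: [0.5038, -0.2218, 0.0333]
orientation: [0.008, 1.0, -0.0, 0.001]
wrist_force: [1.2, -0.6, -7.2]
grip_width: 0.309
grip_force: 61.7
clock: 24.1
tool_pos: [0.5036, -0.2217, 0.0322]
orientation: [0.008, 1.0, 0.0, 0.001]
wrist_force: [0.1, 0.6, -5.4]
grip_width: 0.309
grip_force: 61.8
scene t 24.10 phi -0.0105 (pred -0.0051) rms 0.0013 n 1235 th -0.05 (mod +0.00) yaw -0.96 pit -0.08 O [ 0.504 -0.222  0.   ] F [ 0.1  0.6 -5.4]
top t 24.15 phi -0.0052 (pred -0.0111) rms 0.0021 n 513 th -0.05 (mod +0.00) yaw -0.96 pit -0.08 O [ 0.504 -0.222  0.   ] F [ 0.1  0.7 -5.8]
est phi -0.0091 dphi -0.022 d -0.085 | u deg 0.00
abs th [0.7 0.8 0.6 0.5 0.4 0.3 0.3 0.3 0.3 0.2] phi [-0.008 -0.003 -0.     0.     0.     0.     0.     0.     0.     0.   ]
rows rx,ry: [(0.7, -0.01), (0.8, -0.01), (0.6, -0.01), (0.5, -0.01), (0.4, -0.01)]
rows rx,ry: [(-0.1, 0.0), (-0.1, 0.0), (-0.1, 0.0), (-0.1, 0.0), (-0.2, 0.0)]
```

```bash

python3 -m pendant '[0,0,-0.1,0,0,0, 0,0,-0.1,0,0,0]'
python3 -m pendant '[0,0,-0.1,0,0,0, 0,0,-0.1,0,0,0]'
python3 -m pendant '[0,0,-0.1,0,0,0, 0,0,-0.1,0,0,0]'
```

```text
clock: 24.4
tool_pos: [0.5037, -0.2218, 0.0318]
orientation: [0.008, 1.0, -0.0, 0.001]
wrist_force: [-3.5, 1.6, 1.7]
grip_width: 0.31
grip_force: 62.4
clock: 24.6
tool_pos: [0.5038, -0.2219, 0.0318]
orientation: [0.008, 1.0, -0.0, 0.001]
wrist_force: [-6.2, 3.0, 11.0]
grip_width: 0.313
grip_force: 63.7
clock: 24.8
tool_pos: [0.5038, -0.2219, 0.0318]
orientation: [0.008, 1.0, -0.0, 0.001]
wrist_force: [-12.3, 5.8, 18.7]
grip_width: 0.307
grip_force: 64.8
```

```bash

python3 -m pendant '[0,0,0.1,0,0,0, 0,0,0.2,0,0,0, 0,0,0.2,0,0,0]'
python3 -c "
from est import *
for c in ('scene','top'):
    s,th,yaw,pit,H,O,ph,r,n=look(c,None,.175); print(s['clock'],ph,r,th,pit,O.round(4),s['wrist_force'])"
```

```text
clock: 25.1
tool_pos: [0.5038, -0.2219, 0.0318]
orientation: [0.008, 1.0, -0.0, 0.001]
wrist_force: [-4.6, 2.0, 5.4]
grip_width: 0.311
grip_force: 63.1
25.1 -0.0513373504261992 0.001303616872801461 -0.00122440481899261 -0.0016390906040493203 [ 0.5044 -0.2224  0.    ] [-4.59424582  2.03475124  5.42805579]
25.15 -0.05741110568194915 0.0022993092919688053 -0.00119363936319222 -0.0016017797213834228 [ 0.5044 -0.2223 -0.    ] [-3.80977633  2.11828145  6.06359337]
```

```bash

python3 -m pendant '[0,0,0,0,0,0, 0,0,0,0,0,0, 0,0,0,0,0,0, 0,0,0,0,0,0, 0,0,0,0,0,0]'
python3 -m pendant '[0,0,0,0,0,0, 0,0,0,0,0,0, 0,0,0,0,0,0, 0,0,0,0,0,0, 0,0,0,0,0,0]'
python3 -m pendant '[0,0,0,0,0,0, 0,0,0,0,0,0, 0,0,0,0,0,0, 0,0,0,0,0,0, 0,0,0,0,0,0]' 8
python3 -m pendant '[0,0,0,0,0,0, 0,0,0,0,0,0, 0,0,0,0,0,0]'
python3 -c "
from est import *
for c in ('scene','top'):
    s,th,yaw,pit,H,O,ph,r,n=look(c,None,.175); print(s['clock'],ph,r,th,pit,O.round(4),s['wrist_force'])"
```

```text
clock: 25.7
tool_pos: [0.5038, -0.2218, 0.0318]
orientation: [0.008, 1.0, -0.0, 0.001]
wrist_force: [-4.2, 2.1, 6.5]
grip_width: 0.312
grip_force: 63.2
clock: 26.2
tool_pos: [0.5038, -0.2218, 0.0318]
orientation: [0.008, 1.0, -0.0, 0.001]
wrist_force: [-4.1, 1.3, 5.8]
grip_width: 0.309
grip_force: 63.2
clock: 26.7
tool_pos: [0.5037, -0.2217, 0.0312]
orientation: [0.008, 1.0, 0.0, 0.001]
wrist_force: [-0.2, 0.9, -0.1]
grip_width: 0.937
grip_force: 0.0
clock: 27.0
tool_pos: [0.5036, -0.2217, 0.0312]
orientation: [0.008, 1.0, 0.0, 0.001]
wrist_force: [-0.1, -0.0, -0.2]
grip_width: 0.935
grip_force: 0.0
27.0 -0.0505225101916362 0.0011443718407540434 -0.0008028266072239807 -0.0011692064805071123 [ 0.5042 -0.2222 -0.0006] [-0.11555193 -0.04545638 -0.19114055]
27.05 -0.056769156803719405 0.0024836998016515392 -0.0007318759937746718 -0.00115694619541018 [ 0.5042 -0.2221 -0.0006] [-0.61055923 -0.31668494  0.6837902 ]
```

```bash

python3 -m pendant '[0,0,0.5,0,0,0, 0,0,1.5,0,0,0, 0,0,3,0,0,0, 0,0,5,0,0,0, 0,0,7,0,0,0]'
python3 -m pendant '[-1,0,2,0,0,0, -3,0,5,0,0,0, -5,0,8,0,0,0, -7,0,11,0,0,0, -8,0,13,0,0,0]'
python3 -m pendant '[0,0,0,0,0,0, 0,0,0,0,0,0, 0,0,0,0,0,0]'
python3 - <<'E'
from est import *
s=state();yaw=np.radians(-.96);H=np.array([.5042,-.2222,0])+Ro.from_euler('z',yaw).apply([.14,0,.045])
for c in ('scene','top'):
    f=grab_frame(c); p=cloud(f).reshape(-1,3)[f["z_map"].ravel()>0]; print(c,phi_fit(p,H,yaw,.175))
    q=p[(p[:,2]>.008)&(p[:,2]<.022)&(p[:,0]>.36)&(p[:,0]<.66)&(p[:,1]>-.283)&(p[:,1]<-.15)]; print(np.median(q[:,2]),cv2.minAreaRect((q[:,:2]*1000).astype(np.float32)))
    cv2.imwrite(f'pics/e_{c}.png',cv2.resize(f['color'][60:300,170:490],None,fx=2.4,fy=2.4))
E
```

```text
clock: 27.6
tool_pos: [0.5038, -0.2218, 0.1034]
orientation: [0.008, 1.0, -0.0, 0.001]
wrist_force: [-0.4, -0.2, -0.7]
grip_width: 0.937
grip_force: 0.0
clock: 28.1
tool_pos: [0.423, -0.222, 0.2353]
orientation: [0.008, 1.0, -0.001, 0.002]
wrist_force: [0.1, -0.9, 0.4]
grip_width: 0.935
grip_force: 0.0
clock: 28.4
tool_pos: [0.4237, -0.2214, 0.2305]
orientation: [0.008, 1.0, 0.0, 0.001]
wrist_force: [0.1, 0.2, -0.6]
grip_width: 0.938
grip_force: 0.0
scene (np.float64(-0.05116805399652153), np.float64(0.001122182409240159), 1202)
0.01130212834248301 ((518.69580078125, -220.44998168945312), (120.35789489746094, 283.0147705078125), 88.89105987548828)
top (np.float64(-0.057004936734972526), np.float64(0.002228599471976166), 537)
0.013132479558976295 ((524.1875, -215.94134521484375), (271.1835632324219, 131.02859497070312), 0.13154226541519165)
```

View pics/e_scene.png

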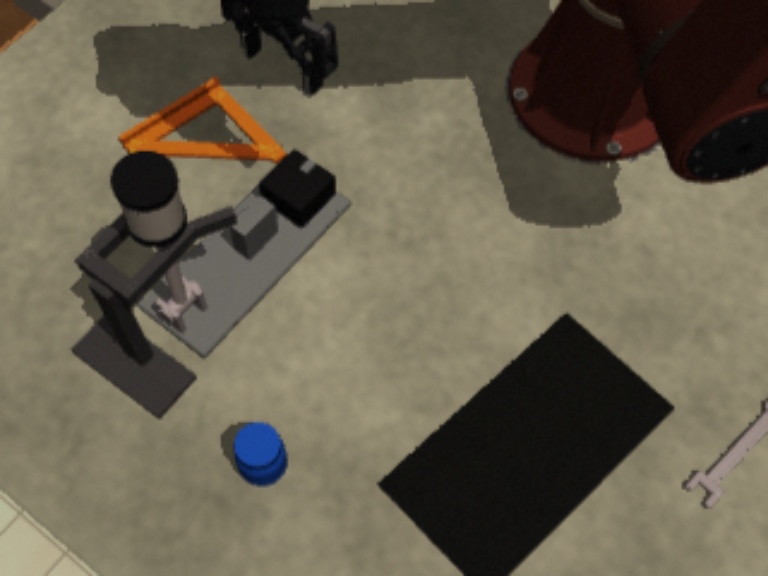

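View pics/e_top.png

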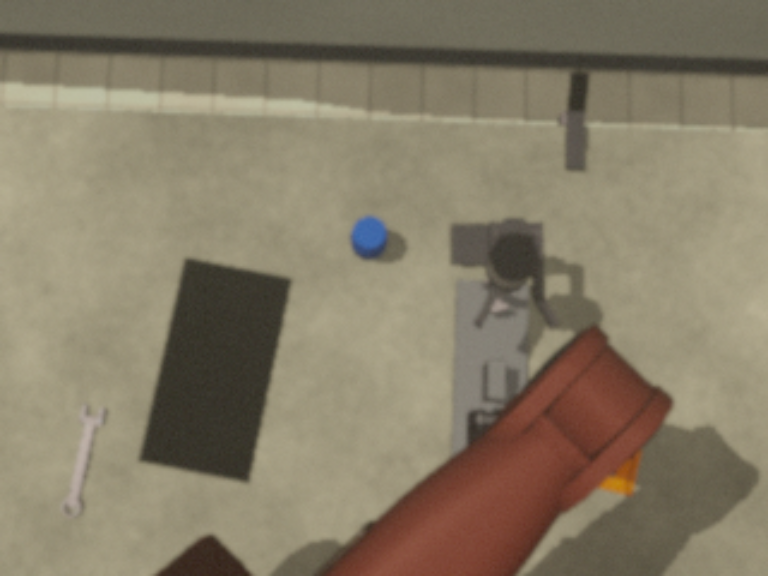

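The pictures show the lamp flat on the bench at crop (245,260), its mast between the prongs at (175,260), resting on one. The square, jar and wrench look undisturbed, and the gripper is clear.

```bash
python3 -c "
from cell import *
print(job_done())"
```

```text
the job is handed in; nothing more can be done
None
```

The work light is parked and the job is handed in at about 28 s: the mast stood upright over the mat for nearly 4 s, then over 1 s at the fork mouth, and now rests on a prong with the base flat, 6–7 mm and 1° off the exact spot to clear the speed square.

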